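# Get the dropped screwdriver out through the casing's access opening

## Robot

A 6-joint arm with a two-finger parallel gripper is mounted at the origin on a cart in front of the work surface, level with it; the furniture and walls round the work are solid. World frame = base frame: x ahead of the robot, y to its left, z up, the work surface at z = 0. Lengths are in m, angles in rad, forces in N, time in s.
With the tool pointing down it reaches from about 0.375 to 0.9 m from the base axis. Payload 3.1 kg.
Tool frame: the origin (TCP) lies at the very end of the fingers, on their centre line; the grasp point (between the pads) lies 19 mm behind it; x points along the fingers, z is the direction in which the jaws open and shut, and the axes are right-handed (so a half turn about x gives the same grasp; the last joint's range is limited). The gripper opens to 85 mm and grips with 20 to 120 N. Pads are 22 mm wide; open, the fingers measure 114 mm over their backs; the gripper's body (76 mm by 85 mm) begins 54 mm behind the grasp point. The pads swing forward as they close: fully open they stand 13 mm farther back than shut.
Start: joints at [0.95, 0.527, 1.433, -0, 1.181, -0.178], TCP at [0.268, 0.565, 0.231] pointing down, gripper open.
Joint ranges: [-3.08, 3.08], [-0.75, 2.2], [0.22, 2.44], [-1.43, 4.57], [0, 2.65], [-2.85, 2.85]. Speed limits (rad/s): [2.79, 2.79, 3.14, 3.14, 3.14, 3.14].

## Interface

Orientations are given as a unit quaternion [x, y, z, w].
In Python, from station import manip, viewer, job gives the robot as it stands.
- The arm moves only by the tool move_arm, never from a script. Its argument "deltas" is one flat list of numbers, 7 for each row, row after row: the finger opening in mm, from 0 to 85.4, then the shift along the tool's x, y, z in mm, then the turn, a rotation vector about the tool's x, y, z in degrees. In form: [jaw, tx, ty, tz, rx, ry, rz, jaw, tx, ty, tz, rx, ry, rz, ...]. A call has 1 to 10 rows; each row shifts and turns the commanded pose from where the row before left it, along the tool's axes as they then stand; what a row does not reach is not made up. A row lasts 1/10 s, in which the tool goes at most 50 mm and 8.59 degrees, less where a joint would pass 70% of its speed; a pose out of reach is approached as far as the arm can. A call is refused whole if a number of a shift passes 50 or a number of a turn 8.59, either way. A call with a gripper value outside its range is refused whole. The fingers move at their own pace and stop on an object; "force" is the grip in N (left out, the last holds). Time passes only in rows, so rows that do not move let the fingers close. It gives the time, the measured TCP pose, the force and the opening at its end, in the units of the state.
- manip.sense(): the state, without advancing time (a new reading comes with each control period).
- viewer.snapshot(name): name is "scene" or "side" or "wrist"; returns a dict with "image" (384x512x3 uint8, red, green, blue), "depth" (384x512 float32, m along the optical axis (not along the pixel's ray), 0 where there is no reading), "fovy" (degrees; the focal length in pixels is half the picture's height over the tangent of half this angle, whatever the lens; pixels are square), "cx", "cy" (the principal point, pixels), "R" (3x3) and "t" (3): a world point X has camera coordinates R X + t. Camera axes: x right, y down, z forward; pixel columns grow to the right and rows downward; lengths in m; the calibration is good to about 2 mm. The wrist camera is an equidistant fisheye: a pixel r from the principal point sees the ray r / f radians off the axis. A picture is of the moment at which its call begins.
- job.sign_off(): hands the job in, once; it reports no verdict.
The state is a dict: "t": time; "q": joint angles; "qd": joint speeds; "tau": joint torques, N m; "tcp_pos": TCP position; "tool_rot": TCP orientation; "force": force on the tool from outside, world axes, zero at the start; "ft_torque": the same for the moment, N m; "finger_gap": opening from 0.0 (shut) to 1.0 (fully open).
Only numpy, scipy, OpenCV 4.12 (cv2) and the standard library are available. Lean on these libraries where they do the work, as an engineer would, in place of code of your own. Each camera call takes 0.05 s, during which the arm holds its last target.

## Task

A screwdriver has been dropped inside the low sheet-metal casing and is longer than the access opening in its top. Take it by the handle, tilt it so that the handle comes up through the opening first while the blade is still under the cover, and draw it out without forcing it against the casing or disturbing the small parts lying around. Finish while still holding it in the gripper, still, with the whole screwdriver at least 5 cm above the top of the casing.

Things in the scene. Friction and masses are not known exactly. Their poses are not given: they have to be found in the camera images.
- casing: Fixed grey sheet-steel box, 132 mm wide (its x), 232 long (its y), 56 high; origin at the centre of its underside, z up. Walls, floor and top are 3 mm thick: floor at z = 3 mm, underside of the top at z = 53, inside end walls at y = -113 and +113. Closed all round but for the opening in the top: the top covers 86 mm of the -y end and leaves a 21 mm lip at the +y end.
- opening (a point): Centre of the rectangular opening in the casing's top, level with the top face (casing x = 0, y = +32.5, z = 56 mm). It spans casing x from -56 to +56 mm and y from -30 to +95 mm.
- driver: Loose screwdriver, 186 mm long, 0.1 kg, lying inside the casing along its y within 5 degrees, handle towards +y, blade under the cover at -y; the handle's end may be under the lip. Origin under its middle at its underside, z up, long axis 14 mm higher, along its y. Handle 28 mm thick, y +3 to +93 mm: grip at y = +48. Shank 6 mm thick, y -93 to +3.
- blade_tip (a point): End of the screwdriver's blade, on its long axis (driver y = -93 mm, z = 14 mm).
- handle_end (a point): End of the screwdriver's handle, on its long axis (driver y = +93 mm, z = 14 mm).
- coupler: Small metal air coupler, 22 x 50 x 22 mm, lying loose on the worktop beside the casing; leave alone. Origin at the centre of its underside.
- hex_nut: Hexagon nut, 19 x 22 x 10 mm, lying loose on the worktop beside the casing; leave alone. Origin at the centre of its underside.
- tape_reel: Small white reel of thread tape, 52 mm across, 14 mm high, lying loose on the worktop beside the casing; leave alone. Origin at the centre of its underside.

How it is judged:
On the way:
1. the screwdriver stands diagonally in the opening: the handle's end above the casing's top, the blade's tip still inside, under the cover (z of handle_end in the frame of casing above 0.058 m and z of blade_tip in the frame of casing below 0.053 m and y of blade_tip in the frame of casing below -0.03 m), for 0.05 s.
At the end, for the whole second after the job is handed in: The gripper holds the screwdriver (fingers pressing it with more than 1 N), still (under 30 mm/s), both its ends at least 50 mm above the casing's top face, touching nothing of the casing; coupler, nut and tape reel are within 20 mm of where they lay (z of each of blade_tip, handle_end in the frame of casing above 0.106 m and contact force between driver and the fingers above 1 N and contact force between driver and casing below 0.1 N and linear speed of driver below 0.03 m/s and distance of each of coupler, hex_nut, tape_reel from where it was at the start of the episode below 0.02 m); the arm keeps its last pose, push and grip.
It fails at once if the screwdriver is forced against the casing (more than 20 N) (contact force between driver and casing above 20 N).
It fails at once if a small part beside the casing is knocked more than 20 mm away (distance of any of coupler, hex_nut, tape_reel from where it was at the start of the episode above 0.02 m).
It also fails if it takes over 32 s, if anything falls off the work surface, if the arm or the gripper's body presses on something with over 40 N, if the wrist force passes 120 N, or if a joint passes its speed limit or range.

## Working session

There is one attempt and no reset: what is moved stays moved. The work goes in short steps, Python scripts to look and compute and a tool call to move; the robot and the scene stay as the last step left them, time stands still between calls to the robot, and variables do not carry over. Pictures are saved under pics/ and viewed, and the job is handed in when it is done.

Besides the shell and the picture viewer there is one more tool, called after ">>>" by a JSON object that holds its "method" and its "body". move_arm: Moves the arm, as the interface text tells. Its arguments: {"type":"object","properties":{"deltas":{"type":"array"},"force":{"type":"number"}},"required":["deltas"]}

```bash
mkdir -p pics; ls
python3 - <<'E'
from station import manip, viewer
import cv2,pickle
s=manip.sense();print({k:s[k] for k in ('t','q','tcp_pos','tool_rot','force','finger_gap')})
for n in ('scene','side','wrist'):
    d=viewer.snapshot(n);pickle.dump(d,open(f'pics/{n}0.pkl','wb'))
    cv2.imwrite(f'pics/{n}0.png',d['image'][:,:,::-1]);print(n,d['fovy'],d['cx'],d['cy'],d['R'].tolist(),d['t'].tolist())
E
```

```text
pics
{'t': 0.0, 'q': array([ 9.49520128e-01,  5.28424003e-01,  1.43390610e+00,  9.54961316e-06,
        1.18138119e+00, -1.78526368e-01]), 'tcp_pos': array([0.26733174, 0.56415528, 0.2303583 ]), 'tool_rot': array([-0.37829011,  0.59827944,  0.37773258,  0.59688893]), 'force': array([0.13928555, 0.41582887, 0.09316007]), 'finger_gap': 1.0019580792007636}
scene 54.375730222523806 258.04170583291705 191.07050071368278 [[-0.7568722381000952, -0.6535450308154495, -0.00482782453969193], [-0.3387333781211261, 0.39858397267514567, -0.8522854658347455], [0.5589312245169373, -0.6434358627112199, -0.5230546595118573]] [0.4413456190493603, 0.13891427998156886, 0.7090968821196905]
side 52.561622373970955 256.2912182819821 190.33580325888323 [[0.9996724266729852, -0.025351164356649004, 0.0035153684738820504], [-0.010581411686657738, -0.5344490068509443, -0.8451344820812584], [0.023303928348294797, 0.8448204410061357, -0.5345421867184442]] [-0.4597247462793375, 0.14745614791930023, 0.7646766957343755]
wrist 65.70646984690485 256.50083218601395 187.85137765175352 [[0.42857500584425545, 0.9035040980883451, -0.0019516923842766833], [0.8553792986110444, -0.4050496254968176, 0.3228948070077407], [0.29094624911360273, -0.14005408106318934, -0.9464328473295248]] [-0.625206976911149, -0.04167933141677712, 0.38017315655421136]
```

View pics/scene0.png

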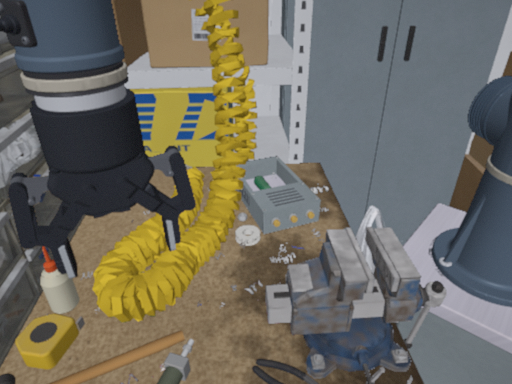

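View pics/side0.png

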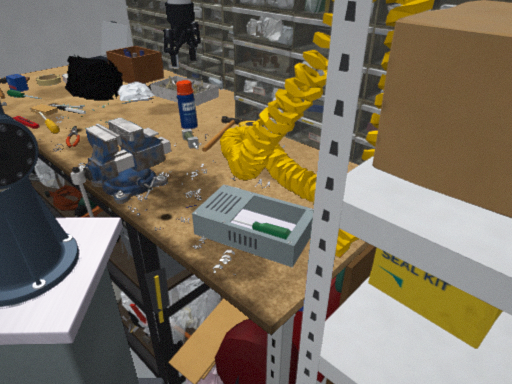

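View pics/wrist0.png

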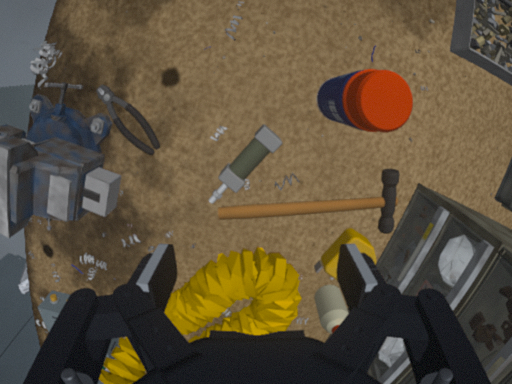

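The casing is at about (280,195) in the scene view and (255,222) in the side view. The green handle shows in the opening at (270,229). A coiled yellow hose, a shelf post and a vise stand close by.

```bash
cat > h.py <<'E'
import numpy as np,cv2,pickle
def load(n): return pickle.load(open(f'pics/{n}.pkl','rb'))
def f(d): return d['image'].shape[0]/2/np.tan(np.radians(d['fovy'])/2)
def cen(d): return -np.array(d['R']).T@np.array(d['t'])
def ray(d,u,v,fish=False):
    a=np.array([u-d['cx'],v-d['cy']],float);F=f(d)
    if fish:
        r=np.hypot(*a);th=r/F;c=np.r_[a/r*np.sin(th),np.cos(th)]
    else: c=np.r_[a/F,1]
    w=np.array(d['R']).T@c
    return w/np.linalg.norm(w)
def onz(d,u,v,z,fish=False):
    c=cen(d);w=ray(d,u,v,fish);return c+w*(z-c[2])/w[2]
def cloud(d):
    v,u=np.mgrid[:384,:512];Z=d['depth'];F=f(d)
    c=np.stack([(u-d['cx'])/F*Z,(v-d['cy'])/F*Z,Z],-1)
    return (c-np.array(d['t']))@np.array(d['R'])
E
python3 - <<'E'
from h import *
for n,(x0,y0,x1,y1) in dict(scene0=(220,140,350,260),side0=(180,170,340,280)).items():
    d=load(n);print(n,cen(d))
    im=cv2.resize(d['image'][y0:y1,x0:x1,::-1],None,fx=5,fy=5,interpolation=cv2.INTER_CUBIC)
    cv2.imwrite(f'pics/{n}c.png',im)
    P=cloud(d)
    hsv=cv2.cvtColor(d['image'],cv2.COLOR_RGB2HSV)
    g=(hsv[...,0]>60)&(hsv[...,0]<90)&(hsv[...,1]>130)&(d['depth']>0)
    g[:y0]=0;g[y1:]=0;g[:,:x0]=0;g[:,x1:]=0
    print(g.sum(),np.median(P[g],0),P[g].min(0),P[g].max(0))
E
```

```text
scene0 [-0.01523924  0.68932859  0.49142179]
30 [0.50838782 0.08564996 0.02118071] [0.48983317 0.07546581 0.01661762] [0.52733755 0.09443565 0.02542638]
side0 [ 0.44331448 -0.57886127  0.53498833]
218 [0.49048912 0.07146519 0.02405246] [ 0.45487193  0.04909068 -0.29081678] [0.70877474 0.2424569  0.03089081]
```

View pics/scene0c.png

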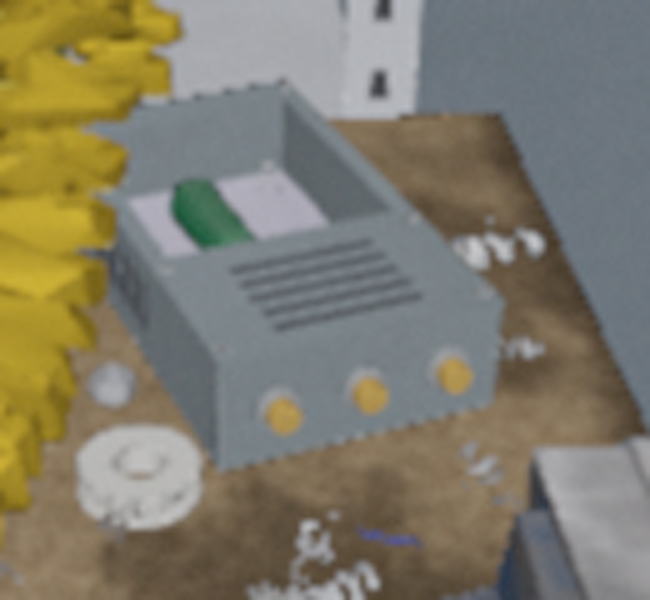

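View pics/side0c.png

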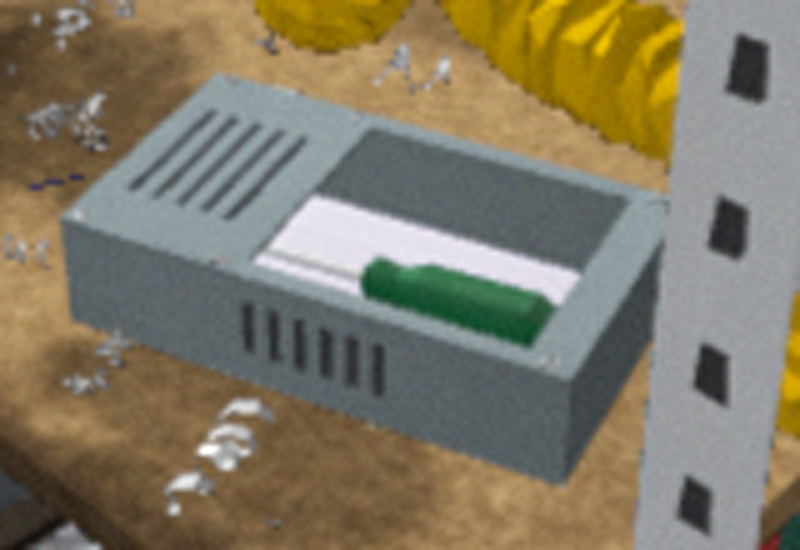

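Run:
```python
from h import *
s=load('side0');c=load('scene0')
S={k:onz(s,180+u/5,170+v/5,.056) for k,(u,v) in dict(A=(65,217),B=(218,75),C=(570,378),D=(665,195)).items()}
K={k:onz(c,220+u/5,140+v/5,.056) for k,(u,v) in dict(B=(217,356),A=(500,300),C=(287,83)).items()}
op={k:onz(s,180+u/5,170+v/5,.056) for k,(u,v) in dict(nl=(255,262),fl=(370,128),fr=(628,198),nr=(532,345)).items()}
for n,d in (('S',S),('K',K),('op',op)): print(n,{k:v.round(4).tolist() for k,v in d.items()})
Ps=cloud(s);Pc=cloud(c)
for n,(u,v) in dict(post1=(333,200),post2=(345,100),post3=(325,290),shelf=(400,200),box=(450,100)).items(): print(n,Ps[v,u].round(3))
# obstacles within region
for n,d,P in (('side',s,Ps),('scene',c,Pc)):
    hsv=cv2.cvtColor(d['image'],cv2.COLOR_RGB2HSV)
    y=(hsv[...,0]>20)&(hsv[...,0]<32)&(hsv[...,1]>170)&(d['depth']>0)&(P[...,0]<.9)&(P[...,0]>.2)
    Q=P[y]
    for x0 in np.arange(.2,.9,.05):
        q=Q[(Q[:,0]>x0)&(Q[:,0]<=x0+.05)]
        if len(q)>5: print(n,round(x0,2),len(q),'y',q[:,1].min().round(3),q[:,1].max().round(3),'z',q[:,2].min().round(3),q[:,2].max().round(3))
```

```text
S {'A': [0.3287, 0.09, 0.056], 'B': [0.3878, 0.2032, 0.056], 'C': [0.5302, -0.0178, 0.056], 'D': [0.5839, 0.1009, 0.056]}
K {'B': [0.3902, 0.2062, 0.056], 'A': [0.3251, 0.0955, 0.056], 'C': [0.5242, -0.0098, 0.056]}
op {'nl': [0.4096, 0.057, 0.056], 'fl': [0.4585, 0.156, 0.056], 'fr': [0.5677, 0.099, 0.056], 'nr': [0.5177, 0.0018, 0.056]}
post1 [ 0.553 -0.166  0.258]
post2 [ 0.552 -0.165  0.39 ]
post3 [ 0.558 -0.172  0.1  ]
shelf [ 0.638 -0.171  0.26 ]
box [ 0.68  -0.147  0.383]
side 0.2 164 y 0.121 0.151 z -0.355 -0.158
side 0.35 312 y 0.308 0.636 z 0.0 0.073
side 0.4 985 y 0.183 0.683 z 0.02 0.198
side 0.45 1416 y 0.133 0.682 z 0.014 0.294
side 0.5 2231 y 0.091 0.647 z 0.011 0.379
side 0.55 1949 y 0.07 0.605 z 0.006 0.462
side 0.6 690 y -0.086 0.553 z 0.007 0.464
side 0.65 1155 y -0.019 0.69 z -0.053 0.467
side 0.7 1294 y -0.072 0.093 z -0.127 0.468
side 0.75 1728 y -0.129 0.434 z -0.056 0.402
side 0.8 1737 y -0.17 -0.123 z -0.056 0.05
side 0.85 14 y -0.158 -0.112 z -0.035 0.026
scene 0.2 23 y 0.505 0.527 z 0.245 0.331
scene 0.35 2841 y 0.309 0.543 z 0.011 0.072
scene 0.4 5181 y 0.193 0.661 z 0.004 0.196
scene 0.45 3705 y 0.14 0.545 z 0.01 0.292
scene 0.5 1970 y 0.098 0.503 z 0.009 0.378
scene 0.55 1240 y -0.002 0.372 z 0.024 0.428
scene 0.6 810 y -0.048 0.255 z 0.042 0.426
scene 0.65 416 y -0.055 0.139 z 0.01 0.41
scene 0.7 75 y -0.045 0.128 z -0.022 0.414
```

Run:
```python
from h import *
s=load('side0');c=load('scene0')
C0=np.array([.4575,.0955]);a=np.radians(-28);yc=np.array([np.cos(a),np.sin(a)]);xc=np.array([-yc[1],yc[0]])
for n,d in (('side',s),('scene',c)):
    P=cloud(d);hsv=cv2.cvtColor(d['image'],cv2.COLOR_RGB2HSV)
    y=(hsv[...,0]>20)&(hsv[...,0]<32)&(hsv[...,1]>150)&(d['depth']>0)
    Q=P[y];Q=Q[(Q[:,0]>.25)&(Q[:,0]<.75)&(abs(Q[:,1]-.1)<.4)&(Q[:,2]>-.0)]
    for z in np.arange(0,.5,.04):
        q=Q[(Q[:,2]>z)&(Q[:,2]<=z+.04)]
        if len(q)<5: continue
        r=q[:,:2]-C0;X=r@xc;Y=r@yc
        print(n,round(z,2),len(q),'Xc: min %.3f p5 %.3f med %.3f; world x %.3f..%.3f y %.3f..%.3f'%(X.min(),np.percentile(X,5),np.median(X),*np.percentile(q[:,0],[2,98]),*np.percentile(q[:,1],[2,98])))
    g=(hsv[...,0]>60)&(hsv[...,0]<90)&(hsv[...,1]>130)&(d['depth']>0)&(P[...,0]>.4)&(P[...,0]<.6)&(P[...,2]>0)&(P[...,2]<.05)&(abs(P[...,1]-.08)<.1)
    q=P[g];r=q[:,:2]-C0;X=r@xc;Y=r@yc
    vx=cv2.fitLine(np.c_[X,Y].astype(np.float32),cv2.DIST_HUBER,0,.01,.01).ravel()
    print('green',n,g.sum(),'X',np.percentile(X,[1,50,99]).round(4),'Y',np.percentile(Y,[1,50,99]).round(4),'z',np.percentile(q[:,2],[1,50,99]).round(4),'line',vx.round(3), np.degrees(np.arctan2(vx[0],vx[1])))
```

```text
side 0.0 1121 Xc: min -0.026 p5 -0.008 med 0.017; world x 0.386..0.748 y -0.068..0.392
side 0.04 2041 Xc: min -0.035 p5 -0.022 med 0.201; world x 0.375..0.630 y -0.024..0.488
side 0.08 467 Xc: min -0.038 p5 -0.036 med 0.101; world x 0.416..0.632 y -0.036..0.281
side 0.12 400 Xc: min 0.073 p5 0.076 med 0.089; world x 0.430..0.497 y 0.179..0.234
side 0.16 473 Xc: min -0.188 p5 0.065 med 0.080; world x 0.439..0.516 y 0.153..0.232
side 0.2 554 Xc: min -0.017 p5 0.055 med 0.067; world x 0.459..0.538 y 0.137..0.193
side 0.24 867 Xc: min -0.031 p5 -0.023 med 0.058; world x 0.477..0.650 y -0.031..0.182
side 0.28 961 Xc: min -0.083 p5 -0.003 med 0.055; world x 0.502..0.652 y -0.015..0.164
side 0.32 742 Xc: min 0.011 p5 0.015 med 0.046; world x 0.520..0.658 y 0.006..0.146
side 0.36 489 Xc: min -0.081 p5 0.033 med 0.039; world x 0.543..0.665 y 0.019..0.140
side 0.4 395 Xc: min 0.031 p5 0.034 med 0.048; world x 0.557..0.671 y 0.038..0.120
side 0.44 656 Xc: min 0.037 p5 0.048 med 0.057; world x 0.574..0.718 y 0.029..0.089
green side 209 X [-0.0119 -0.0076  0.0035] Y [0.0019 0.0393 0.0786] z [0.01
[... 449 characters left out ...]
028 med 0.102; world x 0.439..0.742 y -0.041..0.245
scene 0.2 746 Xc: min -0.040 p5 -0.024 med 0.098; world x 0.457..0.678 y -0.037..0.223
scene 0.24 650 Xc: min -0.028 p5 -0.014 med 0.091; world x 0.473..0.665 y -0.027..0.202
scene 0.28 663 Xc: min -0.016 p5 -0.001 med 0.086; world x 0.501..0.698 y -0.023..0.181
scene 0.32 574 Xc: min -0.009 p5 0.024 med 0.079; world x 0.518..0.692 y 0.011..0.157
scene 0.36 608 Xc: min 0.010 p5 0.030 med 0.081; world x 0.543..0.709 y 0.011..0.148
scene 0.4 357 Xc: min 0.031 p5 0.043 med 0.081; world x 0.557..0.689 y 0.016..0.134
green scene 30 X [0.013  0.0156 0.0173] Y [0.0298 0.0491 0.0701] z [0.0168 0.0212 0.0252] line [0.039 0.999 0.016 0.049] 2.2605305
```

Run:
```python
from h import *
C0=np.array([.4575,.0955]);a=np.radians(-28);yc=np.array([np.cos(a),np.sin(a)]);xc=np.array([-yc[1],yc[0]])
H=np.full((20,20),np.nan)
Q=[];Y=[]
for n in ('side0','scene0'):
    d=load(n);P=cloud(d);hsv=cv2.cvtColor(d['image'],cv2.COLOR_RGB2HSV)
    y=(hsv[...,0]>20)&(hsv[...,0]<32)&(hsv[...,1]>150)
    m=d['depth']>0
    if n=='scene0': m[:, :200]&=y[:, :200]
    Q.append(P[m]);Y.append(P[m&y])
Q=np.vstack(Q);Y=np.vstack(Y)
print('max height (cm) rows x=.10.. step .04, cols y=-.2.. step .04')
print('     '+' '.join('%4d'%round(100*v) for v in np.arange(-.2,.62,.04)))
for x in np.arange(.1,.74,.04):
    r=[]
    for y in np.arange(-.2,.62,.04):
        q=Q[(abs(Q[:,0]-x)<.02)&(abs(Q[:,1]-y)<.02)&(Q[:,2]<.7)]
        r.append('%4d'%round(100*np.percentile(q[:,2],98)) if len(q)>3 else '   .')
    print('%.2f '%x+' '.join(r))
r=Y[:,:2]-C0;X=r@xc;V=r@yc
for lo,hi in ((-.3,.14),(.14,.35)):
  for z in np.arange(.04,.48,.04):
    k=(V>lo)&(V<hi)&(Y[:,2]>z)&(Y[:,2]<z+.04)&(abs(X)<.25)
    if k.sum()>8: print(lo,round(z,2),k.sum(),'X',np.percentile(X[k],[2,50,98]).round(3),'Yc',np.percentile(V[k],[2,50,98]).round(3))
```

```text
max height (cm) rows x=.10.. step .04, cols y=-.2.. step .04
      -20  -16  -12   -8   -4    0    4    8   12   16   20   24   28   32   36   40   44   48   52   56   60
0.10    .    0    0   29   32   31    1    0    0    0    0   16   16   16   16    1    .    .    .    .    .
0.14    .    0    0    0    0    0    0    0    0    0    1   16   16   16   16   11    1    .    .    .    0
0.18    .    .    .    .    .    .    .    .    0    0    0    4   16   16   14   12    1    0    .    0    0
0.22    .    .    .    .    .    .    .    0    0    0    0    5    1   12   12    9    0   30   35   41    3
0.26    .    .    .    .    .    .    0    0    0    0    0    0    0    0    0    0    0   33   41   41   30
0.30  -28    .    .    .    .    0    0    0    1    0    0    1    0    1    1    0    0    2   41   41   35
0.34  -26    .    .    .    0    0    1    6    6    5    0    1    0    0    1    0    0    2    2    2    2
0.38    .    .    .    0    1    2    5    6    6    6    6    1    1    6    6    7    7    7    7    4    2
0.42    .    .    0    0    0    2    6    6    6
[... 1470 characters left out ...]
48 0.056] Yc [0.099 0.108 0.115]
0.14 0.04 893 X [-0.03   0.105  0.236] Yc [0.147 0.283 0.331]
0.14 0.08 883 X [-0.037  0.091  0.221] Yc [0.163 0.276 0.324]
0.14 0.12 738 X [-0.028  0.146  0.211] Yc [0.178 0.295 0.319]
0.14 0.16 849 X [-0.033  0.143  0.223] Yc [0.198 0.297 0.337]
0.14 0.2 190 X [-0.035 -0.01   0.185] Yc [0.202 0.221 0.323]
0.14 0.24 278 X [-0.03  -0.015  0.033] Yc [0.206 0.214 0.243]
0.14 0.28 271 X [-0.015  0.005  0.048] Yc [0.205 0.214 0.27 ]
0.14 0.32 217 X [0.011 0.024 0.068] Yc [0.204 0.211 0.257]
0.14 0.36 275 X [0.019 0.038 0.095] Yc [0.203 0.211 0.248]
0.14 0.4 212 X [0.035 0.055 0.087] Yc [0.144 0.205 0.245]
0.14 0.44 627 X [0.048 0.057 0.098] Yc [0.191 0.223 0.254]
```

```bash
cat >> h.py <<'E'
from scipy.spatial.transform import Rotation as Ro
A=np.radians(-28);YC=np.array([np.cos(A),np.sin(A),0]);XC=np.array([-YC[1],YC[0],0]);ZC=np.array([0,0,1.])
C0=np.array([.4575,.0955,0])
def c2w(x,y,z): return C0+x*XC+y*YC+z*ZC
def w2c(p): r=np.asarray(p)-C0; return np.array([r@XC,r@YC,r[2]])
def toolR(lean,th,flip=1,yaw=0):
    # lean deg: body leans to -X ; th: pitch about casing X (handle up); yaw about Z of driver vs casing
    d=np.array([np.sin(np.radians(lean)),0,-np.cos(np.radians(lean))])
    z=flip*np.array([np.cos(np.radians(lean)),0,np.sin(np.radians(lean))])
    y=np.cross(z,d)
    M=np.c_[d,y,z]
    M=Ro.from_euler('z',yaw,degrees=True).as_matrix()@Ro.from_euler('x',th,degrees=True).as_matrix()@M
    return Ro.from_matrix(np.c_[XC,YC,ZC]@M)
def steps(p,R,p1,R1):
    dt=R.inv().apply(np.asarray(p1)-p)*1000
    rv=(R.inv()*R1).as_rotvec(degrees=True)
    return dt.round(1),rv.round(1),np.linalg.norm(dt).round(1),np.linalg.norm(rv).round(1)
E
python3 - <<'E'
from h import *
from station import manip
s=manip.sense();R=Ro.from_quat(s['tool_rot']);print(R.as_matrix().round(3),s['tcp_pos'])
for fl in (1,-1):print(fl,toolR(18,0,fl).as_matrix().round(3),steps(s['tcp_pos'],R,[.35,.20,.30],toolR(18,0,fl)))
E
```

```text
[[-0.001 -0.904  0.428]
 [-0.001  0.428  0.904]
 [-1.     0.    -0.002]] [0.26745183 0.56428091 0.23055967]Traceback (most recent call last):
  File "<stdin>", line 4, in <module>
  File "h.py", line 30, in toolR
    return Ro.from_matrix(np.c_[XC,YC,ZC]@M)
           ~~~~~~~~~~~~~~^^^^^^^^^^^^^^^^^^^
  File "scipy/spatial/transform/_rotation.pyx", line 1143, in scipy.spatial.transform._rotation.Rotation.from_matrix
ValueError: Non-positive determinant (left-handed or null coordinate frame) in rotation matrix 0: [[ 0.14507469  0.88294759  0.44649399]
 [ 0.27284581 -0.46947156  0.83973306]
 [-0.95105652  0.          0.30901699]].
```

```bash
sed -i 's/XC=np.array(\[-YC\[1\],YC\[0\],0\])/XC=np.array([YC[1],-YC[0],0])/; s/d=np.array(\[np.sin(np.radians(lean))/d=np.array([-np.sin(np.radians(lean))/; s/z=flip\*np.array(\[np.cos(np.radians(lean)),0,np.sin/z=-flip*np.array([np.cos(np.radians(lean)),0,-np.sin/; s/leans to -X/leans to +X/' h.py
python3 - <<'E'
from h import *
from station import manip
s=manip.sense();R=Ro.from_quat(s['tool_rot'])
for fl in (1,-1):print(fl,toolR(18,0,fl).as_matrix().round(3),steps(s['tcp_pos'],R,[.35,.20,.30],toolR(18,0,fl)))
E
```

```text
1 [[ 0.145 -0.883  0.446]
 [ 0.273  0.469  0.84 ]
 [-0.951  0.     0.309]] (array([ -69. , -230.7, -293.9]), array([  2.6, -18.1,  -0.4]), np.float64(379.9), np.float64(18.3))
-1 [[ 0.145  0.883 -0.446]
 [ 0.273 -0.469 -0.84 ]
 [-0.951  0.    -0.309]] (array([ -69. , -230.7, -293.9]), array([-175.2,    0.7,  -27.9]), np.float64(379.9), np.float64(177.4))
```

>>> {"method": "move_arm", "body": {"deltas": [85, -14, -23, -29, 0, 0, 0, 85, -14, -23, -29, 0, 0, 0, 85, -14, -23, -29, 0, 0, 0, 85, -14, -23, -29, 0, 0, 0, 85, -14, -23, -29, 0, 0, 0, 70, 0, -23, -29, 0, 0, 0, 60, 0, -23, -29, 0, 0, 0, 50, 0, -23, -30, 0, 0, 0, 50, 0, -23, -30, 0, 0, 0, 50, 0, -23, -30, 0, 0, 0]}}

```text
t: 1.15
tcp_pos: [0.3499, 0.2, 0.3013]
tool_rot: [-0.378, 0.597, 0.378, 0.598]
force: [0.6, 0.5, 0.2]
finger_gap: 0.586
```

Run:
```python
from h import *
from station import manip,viewer
s=manip.sense();print(s['q'].round(3),s['tcp_pos'],s['force'].round(1),s['finger_gap'])
d=viewer.snapshot('wrist');pickle.dump(d,open('pics/wrist1.pkl','wb'));cv2.imwrite('pics/wrist1.png',d['image'][:,:,::-1])
print(steps(s['tcp_pos'],Ro.from_quat(s['tool_rot']),[.42,.04,.26],toolR(18,0)))
```

```text
[ 0.24   0.124  1.853 -0.     1.164 -0.888] [0.34991585 0.19997884 0.30127783] [0.6 0.5 0.2] 0.5855142717699351
(array([  41.3, -131.8, -114.6]), array([  2.6, -18. ,  -0.4]), np.float64(179.5), np.float64(18.2))
```

View pics/wrist1.png

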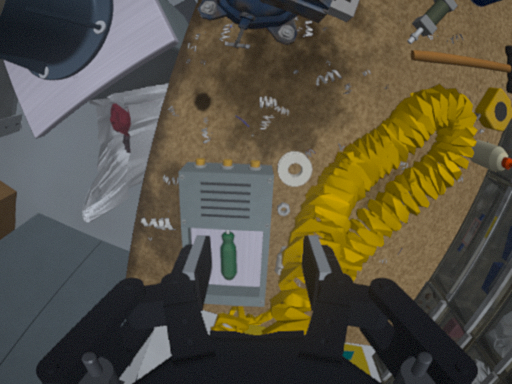

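Wrist view: the casing's top corners are near (180,165), (272,165) and (265,305). The handle runs from (228,232) to (229,280). The reel is at (295,169), the nut at (285,210), and the hose lies to the right of the casing. I'll move closer and start leaning the tool.

>>> {"method": "move_arm", "body": {"deltas": [50, 4, -26, -23, 0.5, -3.6, 0, 50, 6, -26, -23, 0.5, -3.6, 0, 50, 8, -26, -23, 0.5, -3.6, 0, 50, 10, -26, -23, 0.5, -3.6, 0, 50, 12, -26, -23, 0.5, -3.6, 0, 50, 0, 0, 0, 0, 0, 0]}}

```text
t: 1.8
tcp_pos: [0.4202, 0.0427, 0.2457]
tool_rot: [-0.298, 0.507, 0.416, 0.693]
force: [0.1, -0.1, -0.6]
finger_gap: 0.586
```

Run:
```python
from h import *
from station import manip,viewer
s=manip.sense();print(s['q'].round(3),s['tcp_pos'],s['force'].round(1),s['finger_gap'])
d=viewer.snapshot('wrist');pickle.dump(d,open('pics/wrist2.pkl','wb'));cv2.imwrite('pics/wrist2.png',cv2.resize(d['image'][:,:,::-1],(800,600),interpolation=cv2.INTER_CUBIC))
```

```text
[-0.398  0.197  2.004  0.387  0.954 -1.7  ] [0.42024713 0.04271941 0.24571816] [ 0.1 -0.1 -0.6] 0.5864988097710302
```

View pics/wrist2.png

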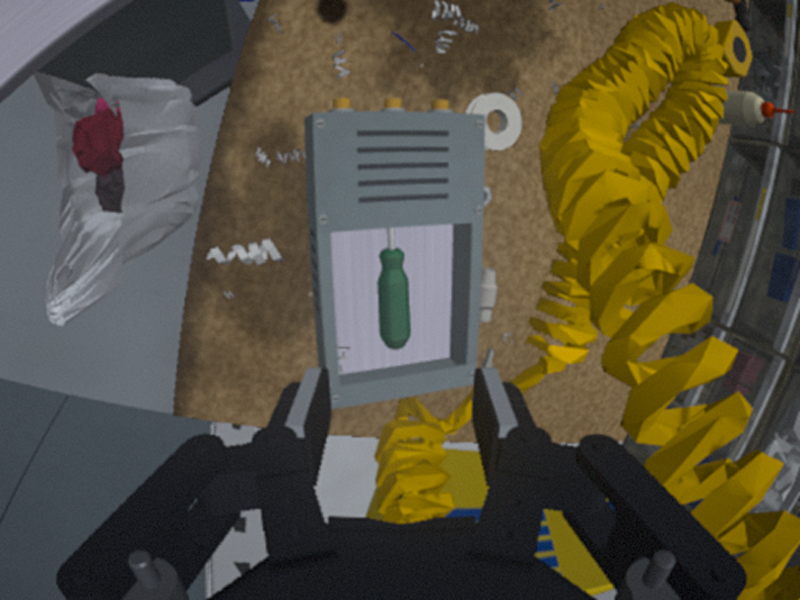

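The view is clear. The handle runs from (392,250) to (396,348), and its end is free of the lip. The coupler is at (488,290), the nut at (486,197) and the reel at (495,120). Next I'll measure from here.

Run:
```python
from h import *
d=load('wrist2');k=1.5625;print('cam',cen(d))
T={n:onz(d,u/k,v/k,.056,True)[:2] for n,(u,v) in dict(A_px=(307,115),B_nx=(485,113),C_px=(333,408),D_nx=(481,386),o1=(330,226),o2=(471,223),o3=(478,360),o4=(339,374)).items()}
for n,v in T.items(): print(n,v.round(4),w2c(np.r_[v,.056]).round(4))
hsv=cv2.cvtColor(d['image'],cv2.COLOR_RGB2HSV)
g=((hsv[...,0]>60)&(hsv[...,0]<90)&(hsv[...,1]>100)).astype(np.uint8)
n,l,st,ce=cv2.connectedComponentsWithStats(g);i=1+np.argmax(st[1:,4]);print(st[i],ce[i])
v,u=np.where(l==i)
# handle silhouette rows -> axis points; intersect with z=.017 plane
pts=[]
for r in range(v.min(),v.max()+1,4):
    us=u[v==r];w=np.array([onz(d,us.min(),r,.017,True),onz(d,us.max(),r,.017,True)]);m=w.mean(0)
    pts.append(m);print(r,w2c(m).round(4),'wid',np.linalg.norm(w[0]-w[1]).round(4))
for z in (.017,.031):print('ends',w2c(onz(d,u[v==v.min()].mean(),v.min(),z,True)).round(4),w2c(onz(d,u[v==v.max()].mean(),v.max(),z,True)).round(4))
```

```text
cam [0.32773269 0.04422892 0.38103374]
A_px [0.3264 0.0881] [ 0.0681 -0.1123  0.056 ]
B_nx [0.3876 0.2093] [-0.0676 -0.1151  0.056 ]
C_px [ 0.5317 -0.0136] [0.0615 0.1168 0.056 ]
D_nx [0.5992 0.1039] [-0.0739  0.1212  0.056 ]
o1 [0.403  0.0628] [ 0.0545 -0.0328  0.056 ]
o2 [0.4593 0.1588] [-0.0567 -0.0281  0.056 ]
o3 [0.5725 0.1125] [-0.069   0.0936  0.056 ]
o4 [0.5077 0.0073] [0.0543 0.0858 0.056 ]
[244 160  14   5  38] [250.28947368 161.63157895]
160 [-0.0027 -0.0017  0.017 ] wid 0.0124
164 [0.0062 0.0029 0.017 ] wid 0.0
ends [-0.0027 -0.0017  0.017 ] [0.0062 0.0029 0.017 ]
ends [ 0.0015 -0.0051  0.031 ] [ 0.0101 -0.0007  0.031 ]
```

```bash
sed -i 's/A=np.radians(-28)/A=np.radians(-27.3)/; s/C0=np.array(\[.4575,.0955,0\])/C0=np.array([.459,.096,0])/' h.py
python3 - <<'E'
from h import *
d=load('wrist2');k=1.5625
hsv=cv2.cvtColor(d['image'],cv2.COLOR_RGB2HSV);print(hsv[192,252],hsv[175,251],hsv[215,252])
I=d['image'].astype(int)
g=((I[...,1]>I[...,0]+20)&(I[...,1]>I[...,2]+8)).astype(np.uint8);g[:150]=0;g[:,:235]=0;g[:,270:]=0;g[230:]=0
v,u=np.where(g);print(len(v))
C=[]
for r in range(v.min(),v.max()+1,4):
    us=u[v==r];w=np.array([onz(d,us.min()-.5,r,.017,True),onz(d,us.max()+.5,r,.017,True)]);m=w.mean(0)
    C.append(w2c(m)[:2]);print(r,w2c(m).round(4),'wid',np.linalg.norm(w[0]-w[1]).round(4))
for z in (.017,.031):print('ends',w2c(onz(d,u[v==v.min()].mean(),v.min()-.5,z,True)).round(4),w2c(onz(d,u[v==v.max()].mean(),v.max()+.5,z,True)).round(4))
p=np.polyfit(np.array(C)[2:-1,1],np.array(C)[2:-1,0],1);print('x=a*y+b',p,'deg',np.degrees(np.arctan(-p[0])))
for n,(a,b) in dict(sh1=(392,232),coupler1=(488,268),coupler2=(488,318),nut=(486,197),reel=(496,120)).items():print(n,w2c(onz(d,a/k,b/k,.015,True)).round(3))
for nm in ('side0','scene0'):
    e=load(nm);P=cloud(e);I=e['image'].astype(int)
    g=(I[...,1]>I[...,0]+20)&(I[...,1]>I[...,2]+8)&(P[...,2]>.008)&(P[...,2]<.045)&(e['depth']>0)
    q=np.array([w2c(x) for x in P[g]]);q=q[(abs(q[:,0])<.05)&(q[:,1]>-.03)&(q[:,1]<.11)]
    print(nm,len(q),np.percentile(q,[2,50,98],axis=0).round(4).tolist())
E
```

```text
[74 91 95] [ 74  95 107] [73 83 92]
924
160 [-0.0016 -0.0028  0.017 ] wid 0.0137
164 [-0.0015  0.0026  0.017 ] wid 0.0193
168 [-0.0014  0.008   0.017 ] wid 0.0166
172 [-0.0019  0.0136  0.017 ] wid 0.0181
176 [-0.0025  0.0192  0.017 ] wid 0.0224
180 [-0.0024  0.0248  0.017 ] wid 0.0253
184 [-0.0022  0.0304  0.017 ] wid 0.0254
188 [-0.0021  0.036   0.017 ] wid 0.0255
192 [-0.0019  0.0417  0.017 ] wid 0.0257
196 [-0.0025  0.0476  0.017 ] wid 0.0244
200 [-0.003   0.0535  0.017 ] wid 0.026
204 [-0.0029  0.0594  0.017 ] wid 0.0261
208 [-0.0027  0.0653  0.017 ] wid 0.0263
212 [-0.0033  0.0715  0.017 ] wid 0.025
216 [-0.0038  0.0777  0.017 ] wid 0.0207
220 [-0.008   0.0845  0.017 ] wid 0.003
ends [-0.0016 -0.0035  0.017 ] [-0.0065  0.0866  0.017 ]
ends [ 0.0025 -0.0069  0.031 ] [-0.0021  0.0797  0.031 ]
x=a*y+b [-0.0247813 -0.001452 ] deg 1.4195734957815946
sh1 [-0.003 -0.018  0.015]
coupler1 [-0.095  0.023  0.015]
coupler2 [-0.097  0.073  0.015]
nut [-0.091 -0.043  0.015]
reel [-0.101 -0.112  0.015]
side0 372 [[-0.0061, 0.0001, 0.016], [0.0074, 0.0438, 0.026], [0.0135, 0.0788, 0.0309]]
scene0 134 [[-0.0155, 0.0183, 0.0164], [-0.0082, 0.0467, 0.027], [0.004, 0.0757, 0.0305]]
```

Run:
```python
from h import *
from station import manip
s=manip.sense();R=Ro.from_quat(s['tool_rot'])
T=toolR(6,0,1,1.4);g=c2w(-.003,.040,.007);d=T.as_matrix()[:,0]
print(g,w2c(s['tcp_pos']));print(steps(s['tcp_pos'],R,g-.11*d,T))
```

```text
[0.49592064 0.08031987 0.007     ] [ 0.06354947 -0.01211766  0.24635455]
(array([140.4, -52.8,  13.2]), array([-2.4, 12. , -0.1]), np.float64(150.6), np.float64(12.2))
```

>>> {"method": "move_arm", "body": {"deltas": [50, 18, -7, 2, -0.3, 1.5, 0, 50, 18, -7, 2, -0.3, 1.5, 0, 50, 18, -7, 2, -0.3, 1.5, 0, 50, 18, -7, 2, -0.3, 1.5, 0, 50, 18, -7, 2, -0.3, 1.5, 0, 50, 18, -7, 2, -0.3, 1.5, 0, 50, 16, -6, 2, -0.3, 1.5, 0, 50, 14, -5, 2, -0.3, 1.5, 0, 50, 0, 0, 0, 0, 0, 0]}}

```text
t: 2.75
tcp_pos: [0.4866, 0.0675, 0.1158]
tool_rot: [-0.359, 0.565, 0.398, 0.627]
force: [0.3, -0.3, -0.2]
finger_gap: 0.589
```

Run:
```python
from h import *
from station import manip,viewer
s=manip.sense();print(s['q'].round(3),s['tcp_pos'],w2c(s['tcp_pos']),s['force'].round(1),s['finger_gap'])
R=Ro.from_quat(s['tool_rot']);T=toolR(6,0,1,1.4);g=c2w(-.003,.040,.007);d=T.as_matrix()[:,0]
print(steps(s['tcp_pos'],R,g,T))
for n in ('wrist','side'):
    d=viewer.snapshot(n);pickle.dump(d,open(f'pics/{n}3.pkl','wb'));cv2.imwrite(f'pics/{n}3.png',cv2.resize(d['image'][:,:,::-1],(800,600),interpolation=cv2.INTER_CUBIC))
```

```text
[-0.152  0.525  1.911  0.158  0.682 -1.404] [0.48660237 0.0675013  0.11575726] [0.01266462 0.03759886 0.11575726] [ 0.3 -0.3 -0.2] 0.5885800026483744
(array([109.8,  -2.9,   4.2]), array([ 0.7, -0. , -0. ]), np.float64(109.9), np.float64(0.7))
```

View pics/wrist3.png

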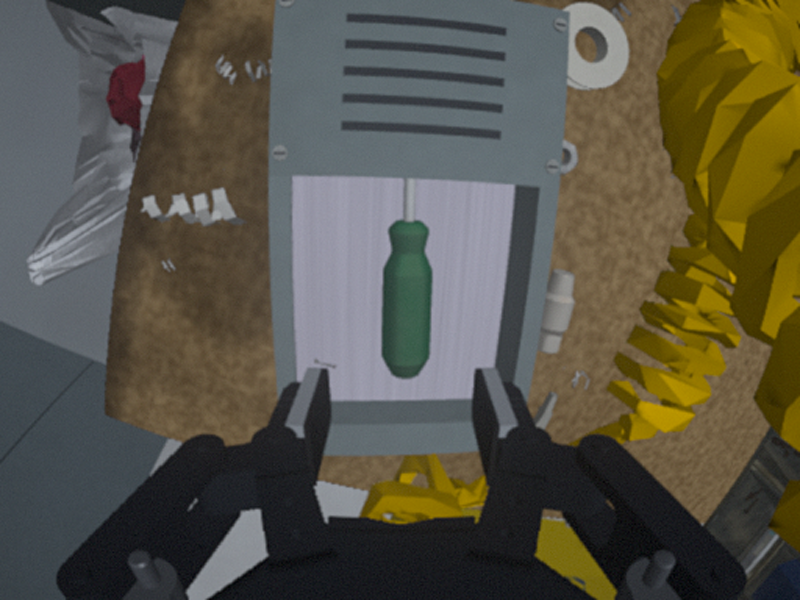

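View pics/side3.png

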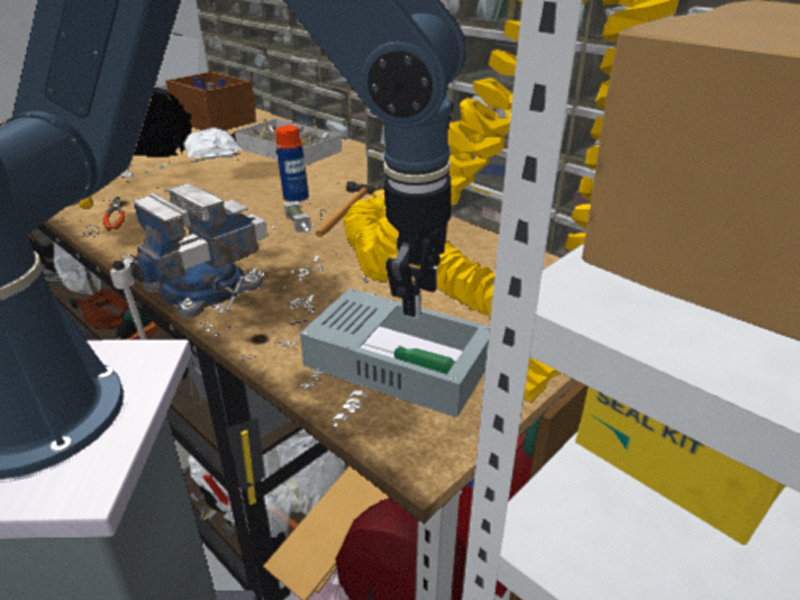

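The gripper is now above the opening. The handle runs from (408,222) to (405,378) in the wrist view and the opening's near edge is at row about 178. I'll measure once more from this closer view.

Run:
```python
from h import *
d=load('wrist3');k=1.5625
for n,(u,v) in dict(A_px=(272,0),o_cov_px=(292,177),o_cov_nx=(539,186),lip_px=(300,402),lip_nx=(472,402),out_lip=(400,455),scr1=(279,153),scr2=(552,167)).items():print(n,w2c(onz(d,u/k,v/k,.056,True)).round(4))
I=d['image'].astype(int)
g=((I[...,1]>I[...,0]+20)&(I[...,1]>I[...,2]+8)).astype(np.uint8);g[:135]=0;g[:,:235]=0;g[:,285:]=0;g[250:]=0
v,u=np.where(g);C=[]
for r in range(v.min(),v.max()+1,6):
    us=u[v==r];w=np.array([onz(d,us.min()-.5,r,.017,True),onz(d,us.max()+.5,r,.017,True)]);m=w.mean(0)
    C.append(w2c(m)[:2]);print(r,w2c(m).round(4),'wid',np.linalg.norm(w[0]-w[1]).round(4))
for z in (.017,.031):print('ends',w2c(onz(d,u[v==v.min()].mean(),v.min()-.5,z,True)).round(4),w2c(onz(d,u[v==v.max()].mean(),v.max()+.5,z,True)).round(4))
C=np.array(C);p=np.polyfit(C[3:-2,1],C[3:-2,0],1);print(p,np.degrees(np.arctan(-p[0])))
for n,(a,b) in dict(t1=(408,185),t2=(409,215)).items():print(n,w2c(onz(d,a/k,b/k,.017,True)).round(4))
P=None
```

```text
A_px [ 0.0653 -0.1082  0.056 ]
o_cov_px [ 0.0544 -0.0295  0.056 ]
o_cov_nx [-0.0563 -0.0291  0.056 ]
lip_px [0.0548 0.0809 0.056 ]
lip_nx [-0.0339  0.083   0.056 ]
out_lip [0.0028 0.1162 0.056 ]
scr1 [ 0.0601 -0.04    0.056 ]
scr2 [-0.0621 -0.0384  0.056 ]
142 [-0.0015 -0.0034  0.017 ] wid 0.0132
148 [-0.0022  0.0016  0.017 ] wid 0.0191
154 [-0.002   0.0067  0.017 ] wid 0.0167
160 [-0.0034  0.0118  0.017 ] wid 0.0126
166 [-0.002  0.017  0.017] wid 0.0194
172 [-0.0018  0.0222  0.017 ] wid 0.0255
178 [-0.0041  0.0275  0.017 ] wid 0.0214
184 [-0.0031  0.0329  0.017 ] wid 0.0241
190 [-0.002   0.0383  0.017 ] wid 0.0251
196 [-0.0026  0.0438  0.017 ] wid 0.0245
202 [-0.0024  0.0494  0.017 ] wid 0.0255
208 [-0.0035  0.0551  0.017 ] wid 0.024
214 [-0.0051  0.0609  0.017 ] wid 0.0215
220 [-0.0027  0.0667  0.017 ] wid 0.0252
226 [-0.0029  0.0727  0.017 ] wid 0.0255
232 [-0.0045  0.0788  0.017 ] wid 0.0175
238 [-0.0061  0.0851  0.017 ] wid 0.0074
ends [-0.0015 -0.0038  0.017 ] [-0.0039  0.0877  0.017 ]
ends [ 0.0003 -0.0062  0.031 ] [-0.002   0.0799  0.031 ]
[-0.01267078 -0.00243653] 0.7259434922618356
t1 [-0.0005 -0.0229  0.017 ]
t2 [-0.0016 -0.0071  0.017 ]
```

>>> {"method": "move_arm", "body": {"deltas": [50, 14, -1, 2, 0.4, 0, 0, 50, 14, -1, 2, 0.3, 0, 0, 50, 14, -1, 0, 0, 0, 0, 50, 14, 0, 0, 0, 0, 0, 50, 14, 0, 0, 0, 0, 0, 50, 12, 0, 0, 0, 0, 0, 50, 10, 0, 0, 0, 0, 0, 50, 8, 0, 0, 0, 0, 0, 50, 0, 0, 0, 0, 0, 0]}}

```text
t: 3.75
tcp_pos: [0.4955, 0.0769, 0.0168]
tool_rot: [-0.354, 0.568, 0.393, 0.631]
force: [0.2, 0.4, 0.3]
finger_gap: 0.586
```

Run:
```python
from h import *
from station import manip,viewer
s=manip.sense();print(s['q'].round(3),s['tcp_pos'],w2c(s['tcp_pos']),s['force'].round(1),s['finger_gap'])
R=Ro.from_quat(s['tool_rot']);T=toolR(6,0,1,1.4);g=c2w(-.004,.041,.007);d=T.as_matrix()[:,0]
print(steps(s['tcp_pos'],R,g,T))
for n in ('wrist',):
    d=viewer.snapshot(n);pickle.dump(d,open(f'pics/{n}4.pkl','wb'));cv2.imwrite(f'pics/{n}4.png',cv2.resize(d['image'][:,:,::-1],(800,600),interpolation=cv2.INTER_CUBIC))
```

```text
[-0.13   0.731  1.932  0.226  0.456 -1.446] [0.49546877 0.07686191 0.01681109] [0.00028005 0.04118445 0.01681109] [0.2 0.4 0.3] 0.5855479848052874
(array([10.2,  0.1,  3.2]), array([-0.3, -0. , -0. ]), np.float64(10.7), np.float64(0.3))
```

View pics/wrist4.png

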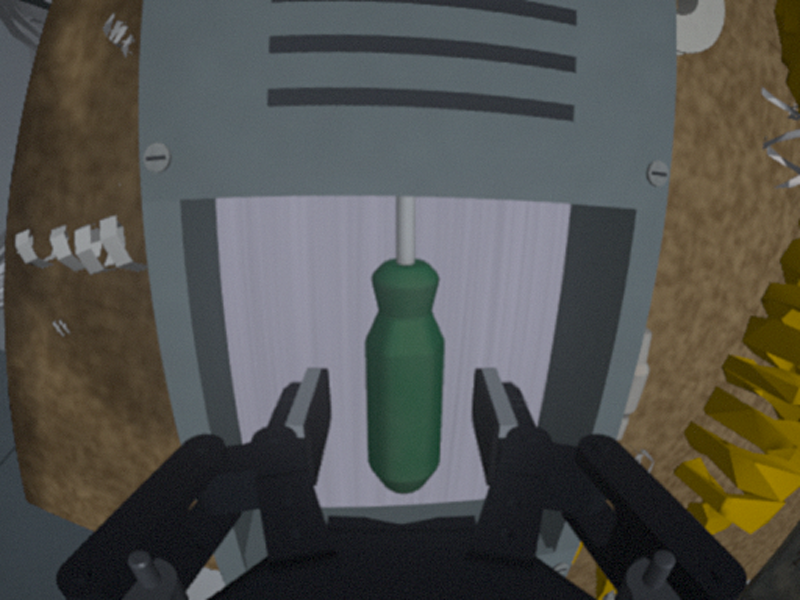

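>>> {"method": "move_arm", "body": {"deltas": [50, 5, 0, 1, 0, 0, 0, 50, 4, 0, 1, 0, 0, 0, 50, 0, 0, 0, 0, 0, 0], "force": 60}}

```text
t: 4.1
tcp_pos: [0.4995, 0.0801, 0.0102]
tool_rot: [-0.354, 0.566, 0.391, 0.633]
force: [4.0, 5.1, 5.8]
finger_gap: 0.589
```

>>> {"method": "move_arm", "body": {"deltas": [35, 0, 0, 0, 0, 0, 0, 30, 0, 0, 0, 0, 0, 0, 20, 0, 0, 0, 0, 0, 0, 15, 0, 0, 0, 0, 0, 0, 15, 0, 0, 0, 0, 0, 0, 15, 0, 0, 0, 0, 0, 0], "force": 60}}

```text
t: 4.7
tcp_pos: [0.4971, 0.0793, 0.0091]
tool_rot: [-0.354, 0.568, 0.393, 0.631]
force: [-1.3, 0.1, 5.1]
finger_gap: 0.289
```

Run:
```python
from h import *
from station import manip,viewer
s=manip.sense();print(s['q'].round(3),s['tcp_pos'],w2c(s['tcp_pos']),s['force'].round(1),s['finger_gap'])
for n in ('wrist',):
    d=viewer.snapshot(n);pickle.dump(d,open(f'pics/{n}5.pkl','wb'));cv2.imwrite(f'pics/{n}5.png',cv2.resize(d['image'][:,:,::-1],(800,600),interpolation=cv2.INTER_CUBIC))
```

```text
[-0.124  0.747  1.93   0.234  0.44  -1.449] [0.49710488 0.07929245 0.00905768] [-0.00263017  0.04152357  0.00905768] [-1.3  0.1  5.1] 0.2892237730091784
```

View pics/wrist5.png

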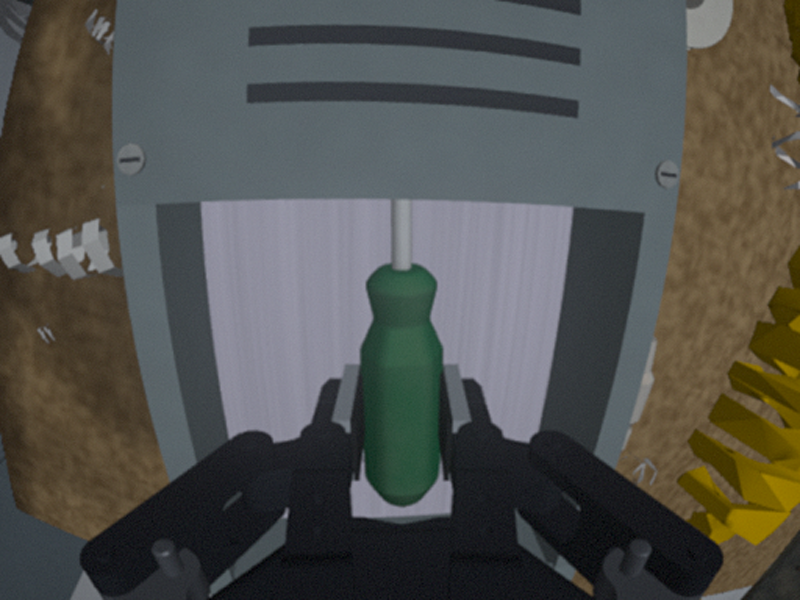

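The jaws have closed on the handle with a gap of about 25 mm, and it sits centred between the pads at (402,400). I'll lift it slightly off the floor.

>>> {"method": "move_arm", "body": {"deltas": [15, -3, 0, 0, 0, 0, 0, 15, -4, 1, 0, 0, 0, 0, 15, -1, 2, 0, 0, 0, 0, 15, 0, 0, 0, 0, 0, 0], "force": 70}}

```text
t: 5.15
tcp_pos: [0.4936, 0.08, 0.0168]
tool_rot: [-0.354, 0.568, 0.393, 0.631]
force: [0.2, -0.4, -0.5]
finger_gap: 0.282
```

Run:
```python
from h import *
from station import manip,viewer
s=manip.sense();print(s['q'].round(3),s['tcp_pos'],w2c(s['tcp_pos']),s['force'].round(1),s['finger_gap'])
R=Ro.from_quat(s['tool_rot']);M=np.c_[XC,YC,ZC].T@R.as_matrix();print(M.round(3))
# driver in tool: axis pt (grip) = tcp - 10mm*d ; driver origin grip Y = tcp Y
# plan: tip path
p=s['tcp_pos'];R0=R
r=np.array([-.010,0,0]) # grip axis pt in tool frame (approx)
g0=w2c(p+R.apply(r));print('grip axis pt',g0)
L=.141 # grip to tip (tool y dir = -Y)
# tip offset from TCP in tool: r + 0.141*unit(-Y) rotated
tipoff=R.inv().apply(np.c_[XC,YC,ZC]@np.array([0.,-L,0]))+r
for th,tip in ((7,(-.104,.014)),(14,(-.104,.012)),(21,(-.103,.012))):
    Rn=Ro.from_rotvec(XC*np.radians(th))*R0
    t=c2w(g0[0],tip[0],tip[1]);pn=t-Rn.apply(tipoff)
    print(th,steps(p,R,pn,Rn), w2c(pn).round(4))
    p,R=pn,Rn
for n in ('wrist',):
    d=viewer.snapshot(n);pickle.dump(d,open(f'pics/{n}6.pkl','wb'));cv2.imwrite(f'pics/{n}6.png',cv2.resize(d['image'][:,:,::-1],(800,600),interpolation=cv2.INTER_CUBIC))
```

```text
[-0.124  0.73   1.936  0.228  0.451 -1.442] [0.4935676  0.08004135 0.01675973] [-0.00167329  0.0380368   0.01675973] [ 0.2 -0.4 -0.5] 0.2815684787791383
[[-0.104  0.02  -0.994]
 [-0.002 -1.    -0.019]
 [-0.995  0.     0.104]]
grip axis pt [-0.00063066  0.03805796  0.02670521]
7 (array([-4.5,  0.9,  0.5]), array([-0.7,  0.1, -7. ]), np.float64(4.6), np.float64(7.0)) [-0.0017  0.0371  0.0213]
14 (array([-15.2,   0.1,   1.6]), array([-0.7,  0.1, -7. ]), np.float64(15.3), np.float64(7.0)) [-0.0017  0.0352  0.0365]
21 (array([-16.9,  -1.1,   1.8]), array([-0.7,  0.1, -7. ]), np.float64(17.1), np.float64(7.0)) [-0.0017  0.0322  0.0532]
```

View pics/wrist6.png

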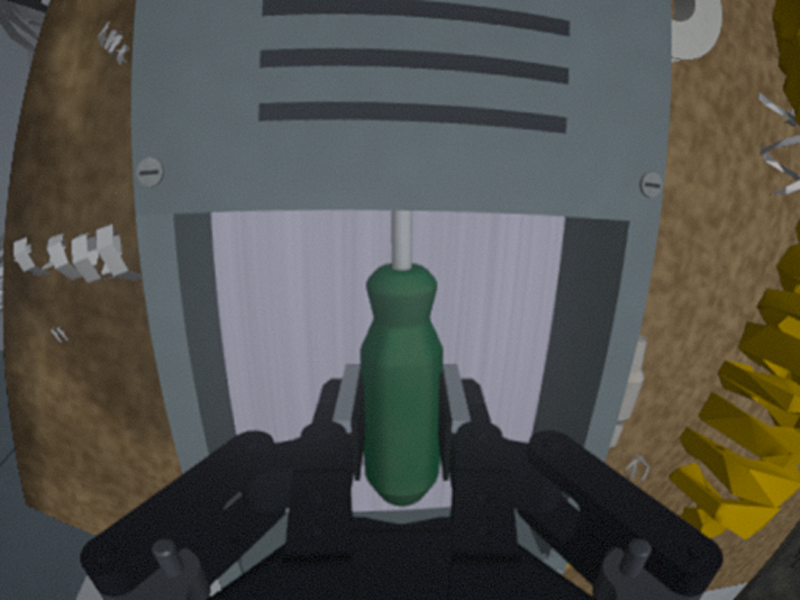

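The driver moved with the gripper: it is unchanged in the hand while the casing shifted in the image. Next I'll tilt it about the blade tip.

>>> {"method": "move_arm", "body": {"deltas": [15, -2, 0.5, 0.2, -0.3, 0, -3.5, 15, -2.5, 0.5, 0.3, -0.3, 0, -3.5, 15, -7.5, 0, 0.8, -0.3, 0, -3.5, 15, -7.5, 0, 0.8, -0.3, 0, -3.5, 15, -8.5, -0.5, 0.9, -0.3, 0, -3.5, 15, -8.5, -0.5, 0.9, -0.3, 0, -3.5, 15, 0, 0, 0, 0, 0, 0]}}

```text
t: 5.9
tcp_pos: [0.4892, 0.0766, 0.0404]
tool_rot: [-0.44, 0.515, 0.305, 0.669]
force: [0.6, 0.2, -1.1]
finger_gap: 0.287
```

Run:
```python
from h import *
from station import manip,viewer
s=manip.sense();print(s['q'].round(3),s['tcp_pos'],w2c(s['tcp_pos']),s['force'].round(1),s['ft_torque'].round(2),s['finger_gap'])
R=Ro.from_quat(s['tool_rot']);M=np.c_[XC,YC,ZC].T@R.as_matrix();print(M.round(3))
tip=np.array([-.010,.141,.0]);end=np.array([-.010,-.045,.0])
print('tip',w2c(s['tcp_pos']+R.apply(tip)),'end',w2c(s['tcp_pos']+R.apply(end)))
for n in ('wrist','side'):
    d=viewer.snapshot(n);pickle.dump(d,open(f'pics/{n}7.pkl','wb'));cv2.imwrite(f'pics/{n}7.png',cv2.resize(d['image'][:,:,::-1],(800,600),interpolation=cv2.INTER_CUBIC))
im=d['image'][120:280,180:340,::-1];cv2.imwrite('pics/side7c.png',cv2.resize(im,(600,600),interpolation=cv2.INTER_CUBIC))
```

```text
[-0.052  0.68   2.104 -0.409  0.075 -0.77 ] [0.48915667 0.07661467 0.04039235] [0.00339479 0.03568881 0.04039235] [ 0.6  0.2 -1.1] [0.02 0.18 0.01] 0.2872998057680281
[[-0.09   0.015 -0.996]
 [ 0.272 -0.962 -0.039]
 [-0.958 -0.274  0.082]]
tip [ 0.00643197 -0.10260489  0.01129549] end [0.00361251 0.07623809 0.06231741]
```

View pics/wrist7.png

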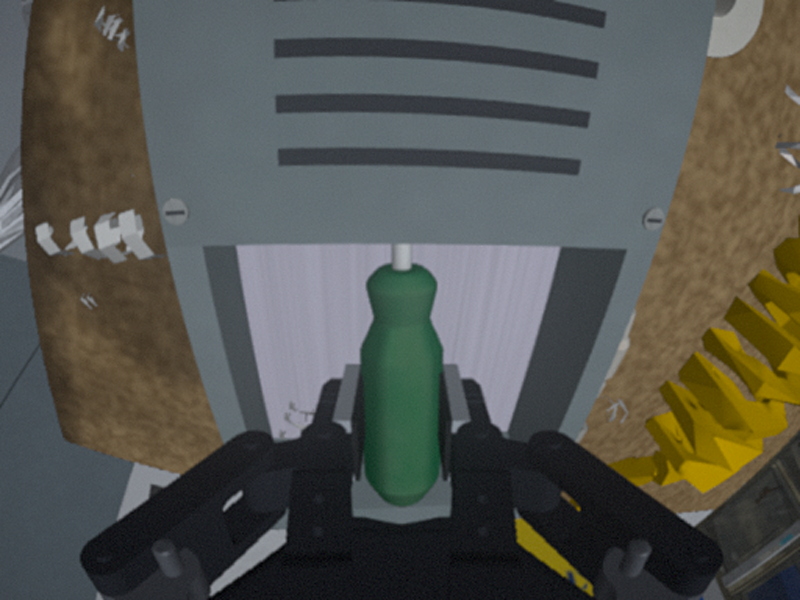

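View pics/side7c.png

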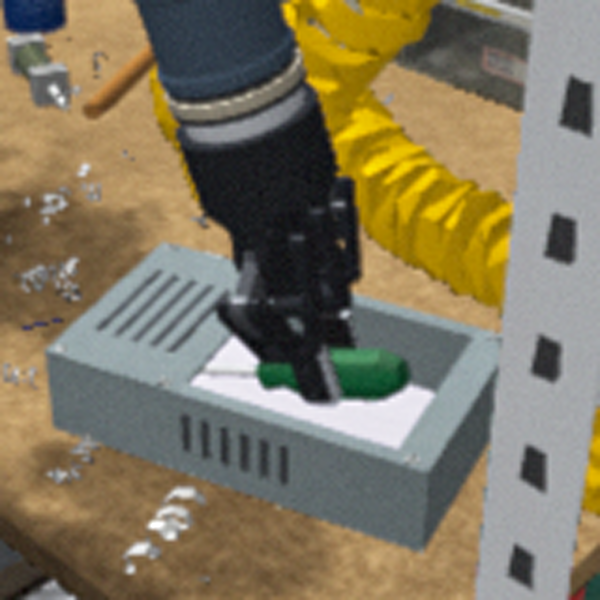

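The joint speed limit held the tilt at about 16°, because q5 is near 0 (wrist singularity). I'll fit a quick kinematic model to the poses logged so far, so I can choose a path that avoids the singularity.

```bash
cat > kin.py <<'E'
from h import *
from scipy.optimize import least_squares
D=[([0.9495,.5284,1.4339,0,1.1814,-.1785],[.2673,.5642,.2304],[-0.3783,.5983,.3777,.5969]),
([.24,.124,1.853,0,1.164,-.888],[.3499,.2,.3013],[-.378,.597,.378,.598]),
([-.398,.197,2.004,.387,.954,-1.7],[.4202,.0427,.2457],[-.298,.507,.416,.693]),
([-.152,.525,1.911,.158,.682,-1.404],[.4866,.0675,.1158],[-.359,.565,.398,.627]),
([-.13,.731,1.932,.226,.456,-1.446],[.4955,.0769,.0168],[-.354,.568,.393,.631]),
([-.124,.747,1.93,.234,.44,-1.449],[.4971,.0793,.0091],[-.354,.568,.393,.631]),
([-.124,.73,1.936,.228,.451,-1.442],[.4936,.08,.0168],[-.354,.568,.393,.631]),
([-.052,.68,2.104,-.409,.075,-.77],[.4892,.0766,.0404],[-.44,.515,.305,.669])]
def fk(q,p):
    a,h,L2,L3,b,L6,o6=p
    R1=Ro.from_euler('z',q[0]);Ra=R1*Ro.from_euler('y',q[1]);Rb=R1*Ro.from_euler('y',q[1]+q[2])
    Rw=Rb*Ro.from_euler('z',q[3])*Ro.from_euler('y',q[4])*Ro.from_euler('z',q[5]+o6)
    # tool x = arm z ; tool y, z about
    Rt=Rw*Ro.from_matrix(np.array([[0,0,1],[0,1,0],[1,0,0]])@np.diag([1,1,1])*np.array([[1,1,1],[1,1,1],[1,1,1]])*np.array([1,1,-1])) 
    pos=R1.apply([a,0,h])+Ra.apply([0,0,L2])+Rb.apply([b,0,L3])+Rw.apply([0,0,L6])
    return pos,Rt
def res(p,D=D):
    r=[]
    for q,x,qt in D:
        P,R=fk(q,p);r+=list((P-x)*10)+list((R.inv()*Ro.from_quat(qt)).as_rotvec())
    return np.array(r)
best=None
for o in (0,1.57,3.14,-1.57):
    f_=least_squares(res,[0,.3,.57,.3,0,.25,o])
    if best is None or f_.cost<best.cost: best=f_
PAR=best.x
LO=np.array([-3.08,-.75,.22,-1.43,0,-2.85]);HI=np.array([3.08,2.2,2.44,4.57,2.65,2.85])
def ik(pos,R,q0):
    def e(q):
        P,r=fk(q,PAR);return np.r_[(P-pos)*10,(r.inv()*R).as_rotvec(),1e-3*(q-q0)]
    s=least_squares(e,np.clip(q0,LO+1e-3,HI-1e-3),bounds=(LO,HI));return s.x,np.linalg.norm(e(s.x)[:6])
if __name__=='__main__': print(best.cost,PAR.round(4),abs(best.fun).max())
E
python3 kin.py
```

```text
3.3632748492156503 [-3.350e-02  7.436e-01  6.150e-01  4.522e-01  1.709e-01  7.156e-01
 -4.000e-04] 1.2674442871562381
```

```bash
python3 - <<'E'
t=open('kin.py').read()
t=t.replace("a,h,L2,L3,b,L6,o6=p","a,h,L2,L3,b,L6,o6,de=p[:8]")
t=t.replace("Rw=Rb*Ro.from_euler('z',q[3])*Ro.from_euler('y',q[4])","Rw=Rb*Ro.from_euler('y',de)*Ro.from_euler('z',S4*q[3])*Ro.from_euler('y',q[4]-de)")
i=t.index("best=None");j=t.index("LO=")
t=t[:i]+'''best=None
for S4 in (1,-1):
  for de in (0,.8,1.57,-.8,-1.57):
    f_=least_squares(res,[0,.3,.57,.3,0,.25,0,de])
    if best is None or f_.cost<best.cost: best=f_;S=S4
S4=S
PAR=best.x
'''+t[j:]
t=t.replace("print(best.cost","print(S4,best.cost").replace("abs(best.fun).max())","abs(best.fun).max(),best.fun.reshape(-1,6).round(3))")
open('kin.py','w').write(t)
E
python3 kin.py
```

```text
1 3.3537008328642584 [-0.0351  0.7722  0.618   0.4547  0.1744  0.7425 -0.0036  0.0386] 1.163582897224114 [[ 9.860e-01 -5.310e-01 -1.700e-02  4.000e-03  0.000e+00 -0.000e+00]
 [ 2.940e-01 -1.072e+00  1.800e-02  3.000e-03 -1.000e-03 -0.000e+00]
 [ 4.600e-02  1.970e-01  1.540e-01 -7.000e-03 -8.000e-03  2.000e-03]
 [-2.270e-01 -6.770e-01 -6.900e-02 -1.000e-03 -5.000e-03  1.000e-03]
 [-3.490e-01 -6.910e-01 -7.500e-02 -0.000e+00 -8.000e-03  1.000e-03]
 [-3.430e-01 -6.920e-01 -7.100e-02 -0.000e+00 -8.000e-03  3.000e-03]
 [-3.340e-01 -6.960e-01 -7.200e-02 -1.000e-03 -8.000e-03  2.000e-03]
 [ 6.790e-01 -1.164e+00  1.300e-01  3.000e-03  1.300e-02 -9.000e-03]]
```

```bash
python3 - <<'E'
t=open('kin.py').read()
t=t.replace("o6,de=p[:8]","o6,de,c,e5=p[:10]").replace("R1.apply([a,0,h])","R1.apply([a,c,h])")
t=t.replace("+Rw.apply([0,0,L6])","+(Rb*Ro.from_euler('y',de)*Ro.from_euler('z',S4*q[3])).apply([e5,0,0])+Rw.apply([0,0,L6])")
t=t.replace(".25,0,de])",".25,0,de,.11,0])").replace("(0,.8,1.57,-.8,-1.57)","(0,)")
open('kin.py','w').write(t)
E
python3 kin.py
```

```text
-1 2.685855818565572e-05 [-0.0000e+00  2.7390e-01  5.8820e-01  3.9160e-01  1.1420e-01  2.9660e-01
 -3.0000e-04 -3.1428e+00  1.1100e-01 -0.0000e+00] 0.00372845415384071 [[ 0.    -0.001 -0.001  0.     0.    -0.   ]
 [ 0.001 -0.001  0.001  0.    -0.001 -0.   ]
 [ 0.     0.002 -0.001  0.001  0.001  0.   ]
 [-0.002  0.001 -0.    -0.001  0.    -0.   ]
 [-0.    -0.001 -0.001  0.    -0.    -0.001]
 [-0.001  0.002  0.002  0.     0.     0.   ]
 [ 0.004 -0.002  0.    -0.     0.     0.   ]
 [-0.001  0.001 -0.001 -0.001 -0.    -0.   ]]
```

```bash
cat > plan.py <<'E'
from kin import *
tipoff=np.array([-.010,.141,0])
def pose(tx,ty,tz,th,lean,yaw=1.):
    R=toolR(lean,th,1,yaw);return c2w(tx,ty,tz)-R.apply(tipoff),R
E
python3 - <<'E'
from plan import *
q0=np.array([-.052,.68,2.104,-.409,.075,-.77])
for lean in (5,0,-5,-10,10,14,18):
  print('lean',lean)
  q=q0
  for ty,tz,th in ((-.1026,.0113,16),(-.1026,.018,16),(-.100,.020,18),(-.09,.022,20),(-.07,.025,23),(-.05,.034,26),(-.022,.047,27),(-.022,.09,27),(-.022,.13,27)):
    p,R=pose(.004,ty,tz,th,lean);best=None
    for st in (q,q*[1,1,1,0,1,1]+[0,0,0,1.2,0.1,-1.2],q+[0,0,0,-.6,0,.6]):
        s,e=ik(p,R,st)
        if best is None or e<best[1]-1e-4:best=(s,e)
    q=best[0];print((ty,tz,th),q.round(2),round(best[1],4))
E
```

```text
lean 5
(-0.1026, 0.0113, 16) [-0.05  0.68  2.1  -0.4   0.08 -0.78] 0.0
(-0.1026, 0.018, 16) [-0.05  0.66  2.1  -0.32  0.09 -0.85] 0.0
(-0.1, 0.02, 18) [-0.04  0.65  2.11 -0.71  0.07 -0.47] 0.0
(-0.09, 0.022, 20) [-0.04  0.64  2.11 -1.11  0.07 -0.07] 0.0
(-0.07, 0.025, 23) [-0.04  0.63  2.1  -1.43  0.08  0.24] 0.0062
(-0.05, 0.034, 26) [-0.05  0.61  2.09 -1.43  0.1   0.23] 0.0159
(-0.022, 0.047, 27) [-0.07  0.59  2.05 -1.19  0.1  -0.03] 0.0
(-0.022, 0.09, 27) [-0.07  0.49  2.02 -0.52  0.18 -0.71] 0.0
(-0.022, 0.13, 27) [-0.07  0.41  1.99 -0.32  0.29 -0.91] 0.0
lean 0
(-0.1026, 0.0113, 16) [ 0.01  0.68  2.06 -0.7   0.19 -0.43] 0.0
(-0.1026, 0.018, 16) [ 0.01  0.67  2.06 -0.64  0.21 -0.49] 0.0
(-0.1, 0.02, 18) [ 0.02  0.65  2.07 -0.82  0.19 -0.3 ] 0.0
(-0.09, 0.022, 20) [ 0.02  0.65  2.07 -0.97  0.19 -0.16] 0.0
(-0.07, 0.025, 23) [ 0.01  0.64  2.07 -1.16  0.19  0.02] 0.0
(-0.05, 0.034, 26) [ 0.01  0.62  2.06 -1.28  0.21  0.13] 0.0
(-0.022, 0.047, 27) [-0.01  0.59  2.01 -1.08  0.22 -0.1 ] 0.0
(-0.022, 0.09, 27) [-0.01  0.5   1.98 -0.73  0.3  -0.47] 0.0
(-0.022, 0.13, 27) [-0.01  0.42  1.
[... 2186 characters left out ...]
0.022, 0.09, 27) [-0.18  0.49  2.08  1.09  0.12 -2.4 ] 0.0
(-0.022, 0.13, 27) [-0.18  0.4   2.04  0.55  0.21 -1.85] 0.0
lean 18
(-0.1026, 0.0113, 16) [-0.2   0.69  2.15  1.53  0.22 -2.85] 0.0568
(-0.1026, 0.018, 16) [-0.2   0.68  2.15  1.53  0.22 -2.85] 0.047
(-0.1, 0.02, 18) [-0.19  0.66  2.16  1.53  0.21 -2.85] 0.0657
(-0.09, 0.022, 20) [-0.19  0.65  2.15  1.53  0.2  -2.85] 0.0772
(-0.07, 0.025, 23) [-0.19  0.63  2.13  1.52  0.18 -2.85] 0.0906
(-0.05, 0.034, 26) [-0.2   0.6   2.11  1.51  0.17 -2.85] 0.0965
(-0.022, 0.047, 27) [-0.22  0.58  2.08  1.5   0.19 -2.85] 0.0649
(-0.022, 0.09, 27) [-0.22  0.5   2.1   1.48  0.2  -2.83] 0.0
(-0.022, 0.13, 27) [-0.22  0.4   2.07  0.95  0.25 -2.3 ] 0.0
```

Run:
```python
from plan import *
from station import manip
s=manip.sense();p0=s['tcp_pos'];R0=Ro.from_quat(s['tool_rot']);q=np.array(s['q'])
P=[(.006,-.1026,.013,16,3,1.2),(.007,-.1026,.016,17,1,1.2),(.008,-.101,.017,18.5,0,1.2),(.009,-.095,.018,20,0,1.2),(.010,-.083,.0215,21,0,1.2),(.010,-.070,.025,22,0,1.2),(.010,-.060,.0295,23,0,1.2),(.010,-.050,.034,24,0,1.2),(.010,-.036,.040,26,0,1.2),(.01,-.022,.049,28,0,1.2),(.01,-.020,.075,28,0,1.2),(.01,-.025,.105,28,0,1.2),(.01,-.03,.135,28,0,1.2)]
for w in P:
    p,R=pose(*w);qn,e=ik(p,R,q)
    th=np.radians(w[3]);edge=w[2]+(-.03-w[1])*np.tan(th)+.003/np.cos(th)
    dt,rv,a,b=steps(p0,R0,p,R)
    print(w[1:5],qn.round(2),round(e,4),'dq',abs(qn-q).max().round(2),'edge',edge.round(3),'end',round(w[1]+.186*np.cos(th),3),round(w[2]+.186*np.sin(th),3),dt,rv)
    q=qn;p0,R0=p,R
```

```text
(-0.1026, 0.013, 16, 3) [-0.03  0.68  2.09 -0.57  0.12 -0.59] 0.0 dq 0.18 edge 0.037 end 0.076 0.064 [-2.   0.1  0.9] [-0.4  1.9 -0. ]
(-0.1026, 0.016, 17, 1) [-0.    0.67  2.08 -0.76  0.16 -0.38] 0.0 dq 0.21 edge 0.041 end 0.075 0.07 [-5.4 -1.  -1.1] [-0.  2. -1.]
(-0.101, 0.017, 18.5, 0) [ 0.01  0.66  2.09 -0.94  0.18 -0.19] 0.0 dq 0.19 edge 0.044 end 0.075 0.076 [-4.2 -2.  -1.1] [-0.   1.  -1.5]
(-0.095, 0.018, 20, 0) [ 0.01  0.65  2.09 -1.09  0.17 -0.05] 0.0 dq 0.15 edge 0.045 end 0.08 0.082 [-2.7 -6.2 -1.1] [-0.   0.  -1.5]
(-0.083, 0.0215, 21, 0) [ 0.    0.64  2.08 -1.09  0.18 -0.06] 0.0 dq 0.01 edge 0.045 end 0.091 0.088 [ -1.7 -12.6  -1.3] [ 0. -0. -1.]
(-0.07, 0.025, 22, 0) [-0.    0.64  2.07 -1.07  0.19 -0.08] 0.0 dq 0.02 edge 0.044 end 0.102 0.095 [ -1.1 -13.5  -0.3] [-0.  0. -1.]
(-0.06, 0.0295, 23, 0) [-0.01  0.63  2.06 -1.07  0.19 -0.09] 0.0 dq 0.01 edge 0.045 end 0.111 0.102 [ -2.9 -11.1  -0.2] [ 0. -0. -1.]
(-0.05, 0.034, 24, 0) [-0.02  0.62  2.05 -1.07  0.2  -0.1 ] 0.0 dq 0.01 edge 0.046 end 0.12 0.11 [ -2.7 -11.1  -0.2] [-0.  0. -1.]
(-0.036, 0.04, 26, 0) [-0.02  0.6   2.04 -1.15  0.2  -0.03] 0.0 dq 0.08 edge 0.046 end 0.131 0.122 [ -4.7 -15.5  -0.3] [ 0. -0. -2.]
(-0.022, 0.049, 28, 0) [-0.02  0.59  2.03 -1.2   0.21  0.01] 0.0 dq 0.04 edge 0.048 end 0.142 0.136 [ -6.9 -16.8  -0.3] [-0.  0. -2.]
(-0.02, 0.075, 28, 0) [-0.02  0.53  2.01 -0.92  0.25 -0.28] 0.0 dq 0.29 edge 0.073 end 0.144 0.162 [-22. -14.  -0.] [0. 0. 0.]
(-0.025, 0.105, 28, 0) [-0.02  0.46  2.   -0.72  0.31 -0.49] 0.0 dq 0.2 edge 0.106 end 0.139 0.192 [-28.8  -9.7   0.1] [0. 0. 0.]
(-0.03, 0.135, 28, 0) [-0.01  0.4   1.98 -0.58  0.37 -0.63] 0.0 dq 0.14 edge 0.138 end 0.134 0.222 [-28.8  -9.7   0.1] [0. 0. 0.]
```

>>> {"method": "move_arm", "body": {"deltas": [15, -1, 0, 0.5, -0.2, 1, 0, 15, -1, 0, 0.4, -0.2, 1, 0, 15, -2.7, -0.5, -0.5, 0, 1, -0.5, 15, -2.7, -0.5, -0.5, 0, 1, -0.5, 15, -2.1, -1, -0.5, 0, 0.5, -0.7, 15, -2.1, -1, -0.5, 0, 0.5, -0.8, 15, -1.3, -3, -0.5, 0, 0, -0.7, 15, -1.4, -3, -0.6, 0, 0, -0.8, 15, 0, 0, 0, 0, 0, 0]}}

```text
t: 6.9
tcp_pos: [0.4926, 0.0721, 0.0568]
tool_rot: [-0.472, 0.527, 0.264, 0.655]
force: [-0.3, -0.5, -1.7]
finger_gap: 0.286
```

Run:
```python
from plan import *
from station import manip,viewer
s=manip.sense();print(s['t'],np.array(s['q']).round(3),w2c(s['tcp_pos']),s['force'].round(1),s['finger_gap'])
R=Ro.from_quat(s['tool_rot']);end=np.array([-.010,-.045,.0])
t=w2c(s['tcp_pos']+R.apply(tipoff));e=w2c(s['tcp_pos']+R.apply(end));print('tip',t,'end',e,'th',np.degrees(np.arcsin((e-t)[2]/.186)))
print(steps(s['tcp_pos'],R,*pose(.009,-.095,.018,20,0,1.2)))
for n in ('wrist','side'):
    d=viewer.snapshot(n);pickle.dump(d,open(f'pics/{n}8.pkl','wb'));cv2.imwrite(f'pics/{n}8.png',cv2.resize(d['image'][:,:,::-1],(800,600),interpolation=cv2.INTER_CUBIC))
im=d['image'][100:260,180:340,::-1];cv2.imwrite('pics/side8c.png',cv2.resize(im,(600,600),interpolation=cv2.INTER_CUBIC))
```

```text
6.9 [ 0.016  0.653  2.091 -1.078  0.179 -0.052] [0.00586048 0.04082404 0.05683742] [-0.3 -0.5 -1.7] 0.28574467073461723
tip [ 0.00848853 -0.09510143  0.01812875] end [0.00508265 0.07970397 0.08159113] th 19.949733074041582
(array([ 0. , -0.1, -0.3]), array([-0.1, -0.1, -0.1]), np.float64(0.3), np.float64(0.2))
```

View pics/wrist8.png

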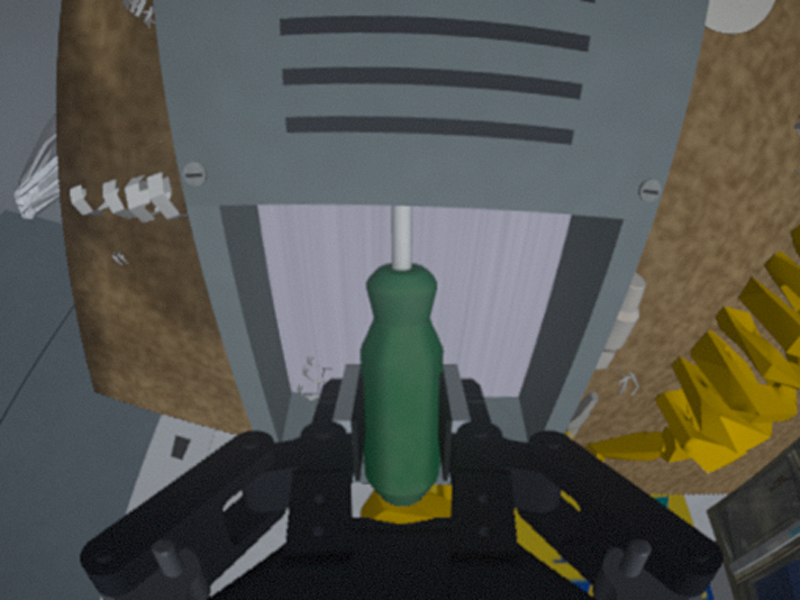

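View pics/side8c.png

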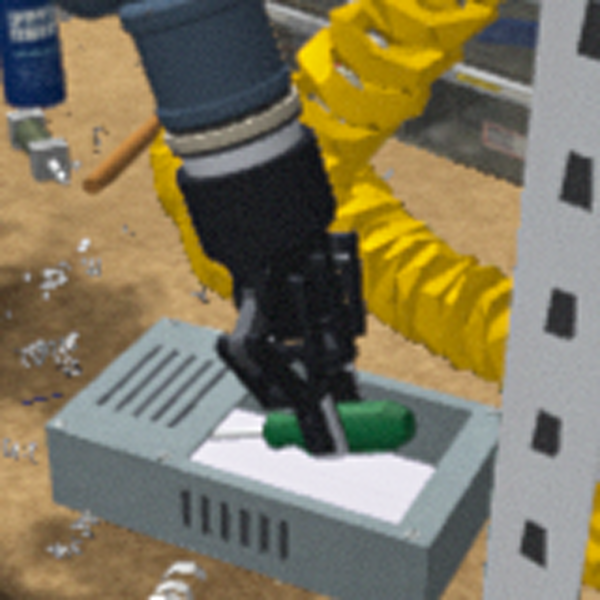

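The kinematic model matches. The driver stands at 20°, handle end at about z 82 mm and blade tip under the cover, and there is no slip in the hand. I'll draw it out along its axis.

>>> {"method": "move_arm", "body": {"deltas": [15, -0.8, -6.3, -0.6, 0, 0, -0.5, 15, -0.8, -6.3, -0.6, 0, 0, -0.5, 15, -0.6, -6.7, -0.2, 0, 0, -0.5, 15, -0.6, -6.7, -0.2, 0, 0, -0.5, 15, -1.4, -5.5, -0.1, 0, 0, -0.5, 15, -1.4, -5.5, -0.1, 0, 0, -0.5, 15, -1.4, -5.5, -0.1, 0, 0, -0.5, 15, -1.4, -5.5, -0.1, 0, 0, -0.5, 15, 0, 0, 0, 0, 0, 0]}}

```text
t: 7.9
tcp_pos: [0.5295, 0.0519, 0.083]
tool_rot: [-0.491, 0.51, 0.24, 0.665]
force: [0.3, 0.6, -0.4]
finger_gap: 0.286
```

```bash
cat > chk.py <<'E'
import sys
from plan import *
from station import manip,viewer
s=manip.sense();print(s['t'],np.array(s['q']).round(3),w2c(s['tcp_pos']),s['force'].round(1),s['finger_gap'])
R=Ro.from_quat(s['tool_rot']);end=np.array([-.010,-.045,.0])
t=w2c(s['tcp_pos']+R.apply(tipoff));e=w2c(s['tcp_pos']+R.apply(end));print('tip',t,'end',e,'th',np.degrees(np.arcsin((e-t)[2]/.186)))
k=sys.argv[1]
ims=[]
for n in ('wrist','side','scene'):
    d=viewer.snapshot(n);pickle.dump(d,open(f'pics/{n}{k}.pkl','wb'));ims.append(d['image'][:,:,::-1])
a=cv2.resize(ims[0],(400,300));b=cv2.resize(ims[1][80:260,180:340],(400,450));c=cv2.resize(ims[2][60:240,160:340],(400,300))
o=np.zeros((600,800,3),np.uint8);o[:300,:400]=a;o[300:,:400]=c;o[:450,400:]=b;cv2.imwrite(f'pics/all{k}.png',o)
E
python3 chk.py 9
```

```text
7.9 [-0.013  0.616  2.045 -1.071  0.203 -0.098] [0.00686178 0.08288313 0.08295276] [ 0.3  0.6 -0.4] 0.28628487075048903
tip [ 0.00944362 -0.04992365  0.0346134 ] end [0.00612049 0.11989208 0.11042617] th 24.053879178564404
```

View pics/all9.png

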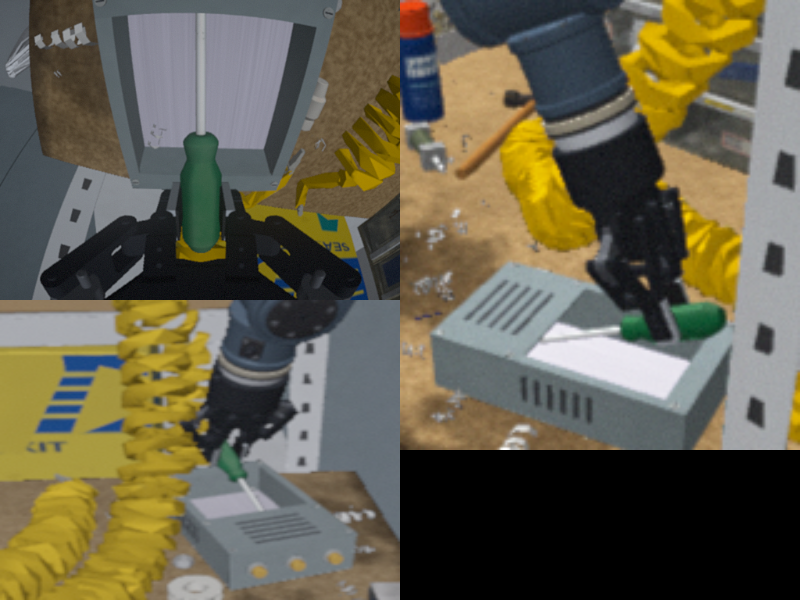

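>>> {"method": "move_arm", "body": {"deltas": [15, -2.3, -7.7, -0.1, 0, 0, -1, 15, -2.4, -7.8, -0.1, 0, 0, -1, 15, -3.4, -8.4, -0.1, 0, 0, -1, 15, -3.5, -8.4, -0.1, 0, 0, -1, 15, 0, -3, 0, 0, 0, 0, 15, 0, 0, 0, 0, 0, 0]}}

```text
t: 8.65
tcp_pos: [0.5533, 0.0398, 0.1088]
tool_rot: [-0.508, 0.492, 0.217, 0.673]
force: [0.5, -0.2, -0.0]
finger_gap: 0.286
```

```bash
python3 chk.py 10
python3 - <<'E'
from h import *
d=load('wrist10');cv2.imwrite('pics/w10.png',cv2.resize(d['image'][:200,150:380,::-1],(800,696)[:2] and (690,600),interpolation=cv2.INTER_CUBIC))
E
```

```text
8.65 [-0.022  0.582  2.021 -1.161  0.22  -0.029] [0.00672873 0.10958368 0.10879529] [ 0.5 -0.2 -0. ] 0.28593795570894764
tip [ 0.00922773 -0.01952818  0.05130716] end [0.00602919 0.14458629 0.13878408] th 28.054161675397005
```

View pics/all10.png

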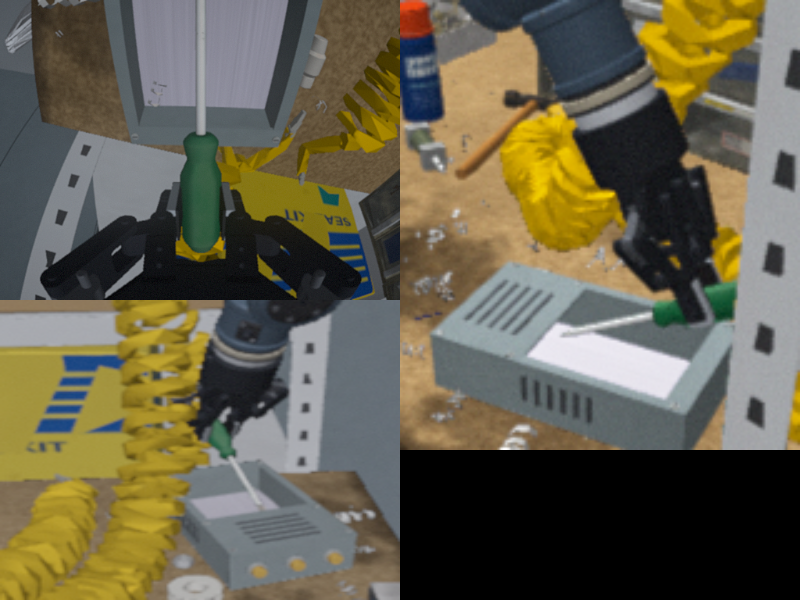

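View pics/w10.png

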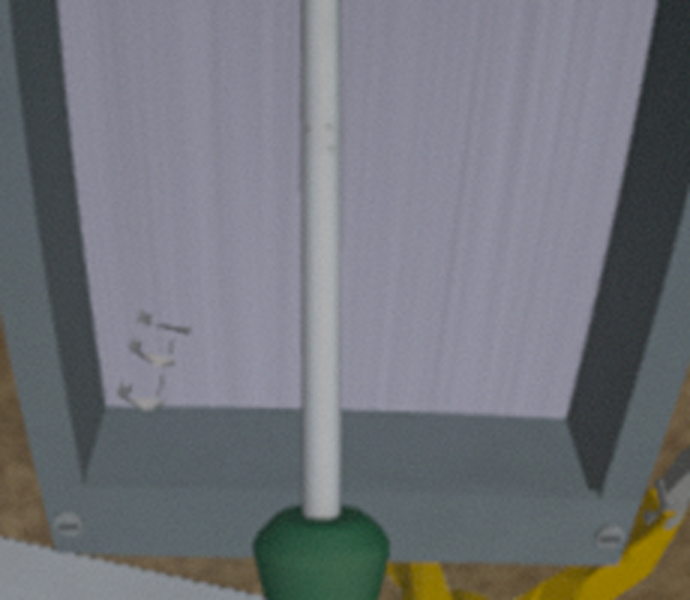

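The blade tip is clear of the cover edge: in the side view the tip is at (565,335) and the edge is at about x=545 in that row. I'll lift straight up and move sideways, away from the hose.

>>> {"method": "move_arm", "body": {"deltas": [15, -5, -2.7, -6, 0, 0, 0, 15, -6, -3.2, -6, 0, 0, 0, 15, -6, -3.2, -6, 0, 0, 0, 15, -6, -3.2, -6, 0, 0, 0, 15, -10, -5.3, -3, 0, 0, 0, 15, -10, -5.3, -3, 0, 0, 0, 15, -10, -5.3, 0, 0, 0, 0, 15, -10, -5.3, 0, 0, 0, 0, 15, -10, -5.3, 0, 0, 0, 0, 15, -8, -4, 0, 0, 0, 0]}}

```text
t: 9.8
tcp_pos: [0.5389, 0.0133, 0.2002]
tool_rot: [-0.508, 0.493, 0.217, 0.672]
force: [1.2, 0.1, -0.3]
finger_gap: 0.287
```

>>> {"method": "move_arm", "body": {"deltas": [15, -5, -2.5, 0, 0, 0, 0, 15, -2, -1, 0, 0, 0, 0, 15, 0, 0, 0, 0, 0, 0, 15, 0, 0, 0, 0, 0, 0, 15, 0, 0, 0, 0, 0, 0]}}

```text
t: 10.3
tcp_pos: [0.5388, 0.0133, 0.2071]
tool_rot: [-0.508, 0.493, 0.217, 0.672]
force: [0.5, -0.8, -1.4]
finger_gap: 0.283
```

```bash
python3 chk.py 11
python3 - <<'E'
from h import *
# tip from side image: print depth points of shank? compare parts in scene/side 0 vs 11
for n in ('scene',):
    a=load(n+'0')['image'].astype(int);b=load(n+'11')['image'].astype(int)
    for nm,(u0,u1,v0,v1) in dict(reel=(232,264,222,250),nut=(236,250,208,224)).items(): print(nm,abs(a-b)[v0:v1,u0:u1].mean())
d=load('side11');cv2.imwrite('pics/s11.png',cv2.resize(d['image'][80:280,150:400,::-1],(750,600),interpolation=cv2.INTER_CUBIC))
E
```

```text
10.3 [-0.087  0.359  1.987 -0.484  0.378 -0.787] [0.03683301 0.1088566  0.20709258] [ 0.5 -0.8 -1.4] 0.2829995436003592
tip [ 0.03942461 -0.02039808  0.14993042] end [0.03609229 0.14393395 0.23699292] th 27.909605499315877
reel 8.472842261904763
nut 8.099702380952381
```

View pics/all11.png

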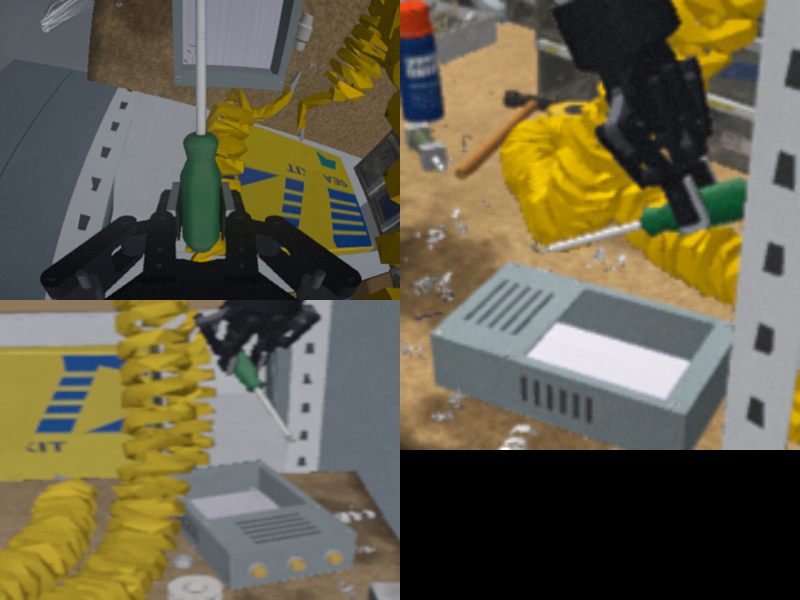

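View pics/s11.png

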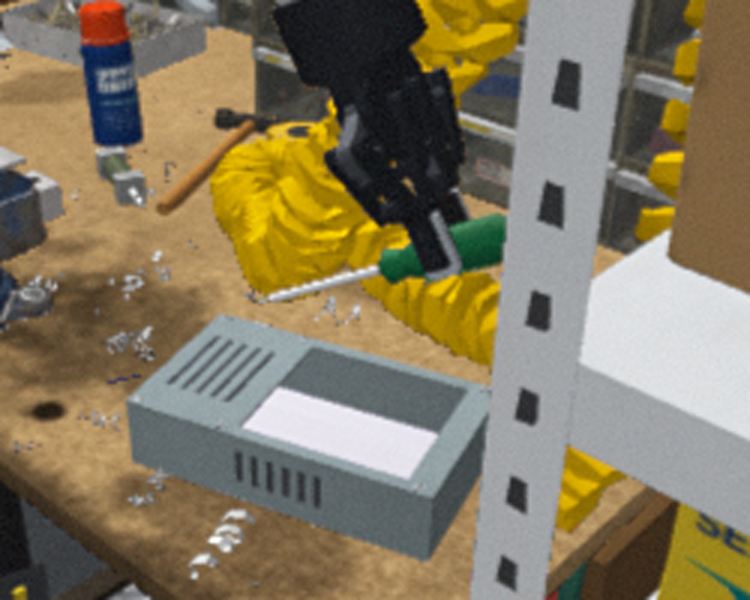

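The driver is fully out: side view tip at (265,298), scene tip at (292,437), and it is held clear of the casing. I'll triangulate the tip to check its height, then hand in.

Run:
```python
from h import *
from station import manip
s=load('side11');c=load('scene11')
a,b=cen(s),cen(c);u=ray(s,238.3,179.3);v=ray(c,291.4,142.2)
k=np.linalg.lstsq(np.c_[u,-v],b-a,rcond=None)[0];p,q=a+k[0]*u,b+k[1]*v
print('tip',w2c((p+q)/2).round(4),'gap',np.linalg.norm(p-q).round(4))
d=load('wrist11')
m=manip.sense();print(m['t'],abs(m['qd']).max(),m['finger_gap'])
w=load('wrist2');x=load('scene0');y=load('scene11')
for n,(u0,u1,v0,v1) in dict(reel=(225,275,215,255),nut=(232,252,205,225)).items():
    A=[cv2.cvtColor(i['image'][v0:v1,u0:u1],cv2.COLOR_RGB2GRAY).astype(np.float32) for i in (x,y)]
    print(n,'px shift',cv2.phaseCorrelate(*A))
# coupler in wrist11
cv2.imwrite('pics/w11.png',cv2.resize(d['image'][:150,100:300,::-1],(800,600)))
```

```text
tip [ 0.0401 -0.016   0.1516] gap 0.0002
10.45 0.0021973269089207276 0.28657825004156523
reel px shift ((0.04300183992471318, 0.03227914832709544), 1.0060570409297944)
nut px shift ((0.07374688918869232, 0.03921838936208566), 1.036666873693466)
```

View pics/w11.png

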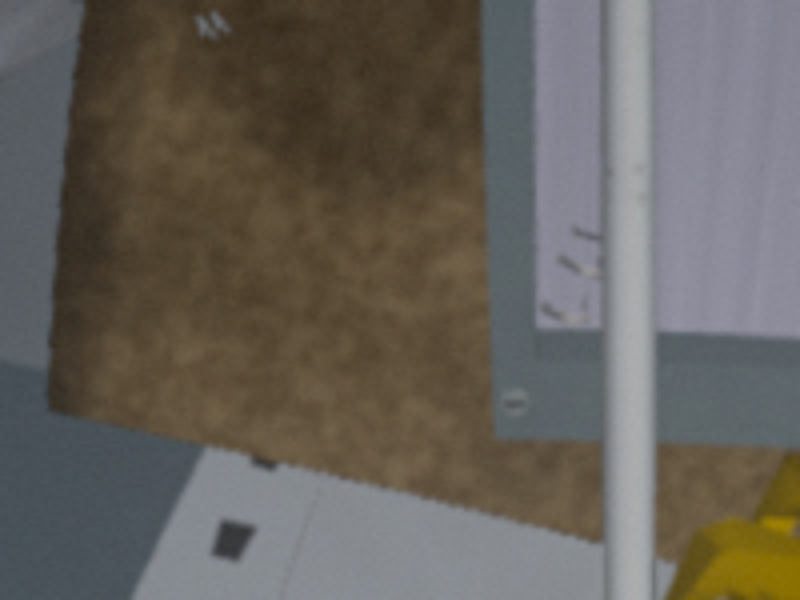

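The triangulated tip is at z = 0.152 m, which agrees with the kinematics. The reel and nut have not moved, and the arm is still. This crop shows only bench and casing corner, but the coupler was still beside the casing at (306,28) in the earlier composite. Handing in.

```bash
python3 -c "
from station import job
print(job.sign_off())"
```

```text
the job is handed in; nothing more can be done
None
```

The screwdriver is out of the casing and held still in the gripper. I handed the job in at about 10.5 s of the 32 s; the sign-off gave no verdict.

**What I did:** I gripped the handle and lifted it slightly. I then tilted it to about 20°, so the handle end stood about 82 mm above the casing's underside with the blade tip still under the cover. From there I drew it out along its axis while steepening to 28°, and lifted it straight up, moving sideways away from the hose.

**Last checks:**
- **Height:** the blade tip is at about z = 0.151 m by two-camera triangulation and by arm kinematics. The handle end is at about 0.237 m by kinematics. The requirement is 0.106 m.
- **Grip and stillness:** the jaw gap held steady at about 24 mm with the grip set to 70 N. Joint speeds were near 0.002 rad/s.
- **Small parts:** the reel and nut showed less than 0.1 px of shift in the scene view. The coupler was seen beside the casing in the wrist view, but I did not measure how far, if at all, it moved.

**What went wrong on the way:**
- The first tilt stopped at about 16° instead of 21°, because the wrist was near a singularity. I planned the rest with a kinematic model fitted to the measured poses.
- On the last approach to the grasp a finger seems to have touched the casing floor, with a force of about 9 N at the wrist. No other contact forces were seen.

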